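# Load, cover and start the round-well incubator

### The job

First lift the amber lid off the incubator and lay it flat on the middle of the grey top of the white instrument across from it; then stand every red-capped specimen pot upright in the blue tray on the bench, carry the loaded tray by its centre grip, keeping it level, and set it down flat in the middle of the incubator's round well. Then lower the lid gently, without dropping it, back onto the incubator's rim so that it sits fully seated and level, and after that press the green start button fully down. Do not disturb the other things on the bench.

Things in the scene. Friction and masses are not known exactly. Their poses are not given: they have to be found in the camera images.
- pot1_c (a point): sealed specimen pot with red cap, an upright cylinder 32 mm in diameter and 46 mm tall, 45 g; point at its centre, 23 mm above its underside, z up; starts upright on the bench. May be absent.
- pot2_c (a point): sealed specimen pot with red cap, an upright cylinder 32 mm in diameter and 46 mm tall, 45 g; point at its centre, 23 mm above its underside, z up; starts upright on the bench. May be absent.
- pot3_c (a point): sealed specimen pot with red cap, an upright cylinder 32 mm in diameter and 46 mm tall, 45 g; point at its centre, 23 mm above its underside, z up; starts upright on the bench. May be absent.
- pot4_c (a point): sealed specimen pot with red cap, an upright cylinder 32 mm in diameter and 46 mm tall, 45 g; point at its centre, 23 mm above its underside, z up; starts upright on the bench. May be absent.
- tray_c (a point): blue open tray, 92 (its x) by 116 mm (y), 250 g; walls 3 thick, 18 high, floor under 5. From its middle an upright blade grip, 10 thick in x, 44 wide in y, rises to 84 mm above the underside, with a bay each side, 38 (x) by 110 mm (y), for two pots in a row along y (about x = +-24, y = +-28 from this point). Point on the vertical centre line, 42 mm above the underside; z up. Starts on the bench
- lid_c (a point): round transparent amber lid, 220 g: flange 196 mm across, 5 thick; under it a centring boss 164 across, 6 deep, that enters the well; on top an orange knob 30 across, from 11 to 43 mm above the underside. Point on its axis, 21.5 mm above the boss's underside: 15.5 mm above the rim when seated; z up. Starts seated on the incubator
- rim (a point): centre of the incubator's mouth, level with the top of its round steel rim, 115 mm above the bench; rim 196 mm across, well inside 172 mm across and 95 deep. z up; its -x points to the front, where the start button is. White case 105 mm high, 250 wide, reaching 150 mm to the front and 120 to the back of this point. Fixed; stands on the left or right of the bench
- reader_top (a point): middle of the flat grey top, 220 (x) by 235 mm (y), of the white instrument, 70 mm above the bench; z up, -x to its front; fixed, across the bench from the incubator. The lid goes centred here, within 40 mm
- well_floor (a point): centre of the flat floor of the incubator's well, 20 mm above the bench and 95 mm below the rim
- start_top (a point): top centre of the green start button, 26 mm in diameter, on the incubator's top in front of the well; it is pressed downward against a spring
- start (a joint): travel of the start button in m: 0 released, 0.006 fully down at 5 N; springs back
- carton1: bystander: white and blue carton, 55 x 55 x 85 mm; origin under its centre
- carton2: bystander: white and blue carton, 55 x 55 x 85 mm; origin under its centre
- tissue_roll: bystander: white tissue roll, 100 mm in diameter, 100 mm tall; origin under its centre
- reagent: bystander: amber bottle, 48 mm in diameter, 110 mm tall; origin under its centre
- timer: bystander: yellow timer, 30 x 55 x 55 mm; origin under its centre
- dish: bystander: clear dish, 60 mm in diameter, 14 mm high; origin under its centre
- notepad: bystander: paper pad, 60 x 45 x 12 mm; origin under its centre
Mind the look-alikes: they are no part of the job. Leave any yellow look-alike of the part that bears tray_c alone.

How it is judged:
On the way, in this order (a step that is already met when the one before it is completed fails the run):
1. the lid lies flat on the grey top of the white instrument (horizontal distance between lid_c and reader_top below 0.045 m and z of lid_c in the frame of reader_top below 0.026 m and angle between lid_c's own z axis and vertical below 0.04 rad), for 0.2 s.
2. every pot stands upright in the tray while the tray is still level on the bench (x of pot1_c in the frame of tray_c between -0.045 and 0.045 m and y of pot1_c in the frame of tray_c between -0.057 and 0.057 m and z of pot1_c in the frame of tray_c between -0.023 and -0.008 m and angle between each of pot1_c, pot2_c, pot3_c, pot4_c's own z axis and vertical below 0.2 rad and x of pot2_c in the frame of tray_c between -0.045 and 0.045 m and y of pot2_c in the frame of tray_c between -0.057 and 0.057 m and z of pot2_c in the frame of tray_c between -0.023 and -0.008 m and x of pot3_c in the frame of tray_c between -0.045 and 0.045 m and y of pot3_c in the frame of tray_c between -0.057 and 0.057 m and z of pot3_c in the frame of tray_c between -0.023 and -0.008 m and x of pot4_c in the frame of tray_c between -0.045 and 0.045 m and y of pot4_c in the frame of tray_c between -0.057 and 0.057 m and z of pot4_c in the frame of tray_c between -0.023 and -0.008 m and horizontal distance between tray_c and well_floor above 0.12 m and height (world z) of tray_c below 0.052 m and angle between tray_c's own z axis and vertical below 0.06 rad), for 0.2 s.
3. the tray with all pots stands flat in the middle of the incubator's well (x of pot1_c in the frame of tray_c between -0.045 and 0.045 m and y of pot1_c in the frame of tray_c between -0.057 and 0.057 m and z of pot1_c in the frame of tray_c between -0.023 and -0.008 m and angle between each of pot1_c, pot2_c, pot3_c, pot4_c's own z axis and vertical below 0.2 rad and x of pot2_c in the frame of tray_c between -0.045 and 0.045 m and y of pot2_c in the frame of tray_c between -0.057 and 0.057 m and z of pot2_c in the frame of tray_c between -0.023 and -0.008 m and x of pot3_c in the frame of tray_c between -0.045 and 0.045 m and y of pot3_c in the frame of tray_c between -0.057 and 0.057 m and z of pot3_c in the frame of tray_c between -0.023 and -0.008 m and x of pot4_c in the frame of tray_c between -0.045 and 0.045 m and y of pot4_c in the frame of tray_c between -0.057 and 0.057 m and z of pot4_c in the frame of tray_c between -0.023 and -0.008 m and horizontal distance between tray_c and well_floor below 0.03 m and z of tray_c in the frame of well_floor below 0.047 m and angle between tray_c's own z axis and vertical below 0.06 rad), for 0.2 s.
4. the lid is seated level on the incubator's rim (all of step 3 and horizontal distance between lid_c and rim below 0.007 m and angle between lid_c's own z axis and vertical below 0.03 rad and z of lid_c in the frame of rim between 0.012 and 0.0185 m), for 0.3 s.
5. the start button is pressed fully down with the lid on (horizontal distance between lid_c and rim below 0.007 m and angle between lid_c's own z axis and vertical below 0.03 rad and z of lid_c in the frame of rim between 0.012 and 0.0185 m and value of joint start above 0.0045 m), for 0.05 s.
At the end, for the whole second after the job is handed in: All pots upright (0.2 rad) in the tray; tray flat on the well floor within 30 mm of its centre; lid within 7 mm of the rim axis, at seated height within 3.5 mm, level within 0.03 rad; button pressed with the lid on and up again; lid and tray at rest (all of step 4 and value of joint start below 0.002 m and linear speed of each of lid, tray below 0.02 m/s); the robot touches nothing.
It fails at once if the tray is tipped by more than 0.26 rad (angle between tray_c's own z axis and vertical above 0.26 rad).
It fails at once if the lid is dropped or slammed on the incubator (over 60 N) (contact force between lid and incubator above 60 N).
It fails at once if a bystander is moved by more than 50 mm (distance of any of carton1, carton2, tissue_roll, reagent, timer, dish, notepad from where it was at the start of the episode above 0.05 m).
Of pot1, pot2, pot3, pot4 only 3 to 4 are there at a start; the rules pass over those that are not, and their reading is None.
At some moment in a run one of lid may be knocked a few centimetres aside while the robot is not near it.
It also fails if it takes over 210 s, if anything falls off the work surface, if the arm or the gripper's body presses on something with over 40 N, if the wrist force passes 120 N, or if a joint passes its speed limit or range.

### The arm

A 6-joint arm with a two-finger parallel gripper is mounted at the origin on the work surface. World frame = base frame: x ahead of the robot, y to its left, z up, the work surface at z = 0. Lengths are in m, angles in rad, forces in N, time in s.
With the tool pointing down it reaches from about 0.375 to 0.975 m from the base axis. Payload 3.8 kg.
Tool frame: the origin (TCP) lies where the fingers leave the gripper's body, on its centre line; the fingertips stand 73 mm ahead of it and the grasp point (between the pads) lies 54 mm ahead of it (nose_length is the distance from the TCP to the fingertips, in m); z points along the fingers, y is the line along which they close (so a half turn about z gives the same grasp; the last joint's range is limited). The gripper opens to 85 mm and grips with 20 to 120 N. Pads are 22 mm wide; open, the fingers measure 114 mm over their backs; the gripper's body (76 mm by 85 mm) begins 54 mm behind the grasp point. The pads swing forward as they close: fully open they stand 13 mm farther back than shut.
Start: joints at [-1.349, 0.264, 1.604, -0, 1.274, -0.037], TCP at [0.173, -0.653, 0.304] pointing down, gripper open.
Joint ranges: [-2.63, 2.63], [-0.94, 2.18], [0.31, 2.57], [-1.31, 4.45], [0, 2.66], [-2.55, 2.55]. Speed limits (rad/s): [2.57, 2.57, 3.14, 3.14, 3.14, 3.14].

### API

Orientations are given as a rotation vector (axis times angle).
In Python, from workcell import read_state, read_camera, calibration, finish_job, look_for, cut_out, tip_of, nose_length gives the robot as it stands.
- The arm moves only by the tool step_arm, never from a script. Its argument "targets" is a list of rows, each a list of 3 entries, a list of its own where there are three numbers: the turn, a rotation vector about the tool's x, y, z in rad, then the shift along the tool's x, y, z in mm, then the finger opening in mm, from 0 to 85.4. In form: [[[ax, ay, az], [x, y, z], grip], ...]. A call has 1 to 5 rows; each row shifts and turns the commanded pose from where the row before left it, along the tool's axes as they then stand; what a row does not reach is not made up. A row lasts 1/12 s, in which the tool goes at most 41.7 mm and 7.16 degrees, less where a joint would pass 70% of its speed; a pose out of reach is approached as far as the arm can. A call with a gripper value outside its range is refused whole. The fingers move at their own pace and stop on an object; "grip_force" is the grip in N (left out, the last holds). Time passes only in rows, so rows that do not move let the fingers close. It gives the time, the measured TCP pose, the force, the opening and the grip force at its end, in the units of the state.
- read_state(): the state, without advancing time (a new reading comes with each control period).
- read_camera(name): name is "side" or "top"; returns the picture (420x560x3 uint8, red, green, blue); there is no depth.
- calibration(name): a dict with "camera_matrix" (3x3 intrinsics, pixels), "dist_coeffs" ([k1, k2, p1, p2, k3] as OpenCV has them; the pictures are not rectified), "R" (3x3) and "t" (3): a world point X has camera coordinates R X + t. Camera axes: x right, y down, z forward; pixel columns grow to the right and rows downward; lengths in m; the calibration is good to about 2 mm. A picture is of the moment at which its call begins. calibration takes no time and is no camera call.
- finish_job(): hands the job in; it is judged then, once.
Trained networks look in the newest picture that a camera, given by its name, has taken for a name from the list of things; names that differ only in an ending like _2 or _b are one class to them, and where a whole thing is asked for, a point or a joint stands for the part that bears it (a point fixed in the world has none). Each returns a list of dicts, best first, with "score" (0 to 1); they miss things now and then, are a little off and sometimes report something else, mostly with a low value. They report only what shows in the picture. A call takes as long as a camera call. They do not tell look-alikes from the thing itself.
- look_for(camera, query): "extent" ([left, top, right, bottom] in pixels, round what is visible of it).
- cut_out(camera, query): "region" (420x560 bool, what is visible of it) and "extent" ([left, top, right, bottom] in pixels, round what is visible of it).
- tip_of(camera, query): "at" ([row, column] in pixels: a listed point, or the origin of a listed thing).
The state is a dict: "time": time; "q": joint angles; "joint_vel": joint speeds; "joint_torque": joint torques, N m; "tool_pos": TCP position; "tcp_rot": TCP orientation; "wrist_force": force on the tool from outside, world axes, zero at the start; "torque": the same for the moment, N m; "width": opening from 0.0 (shut) to 1.0 (fully open); "grip_force": force on a finger pad.
Only numpy, scipy, OpenCV 4.12 (cv2) and the standard library are available. Lean on these libraries where they do the work, as an engineer would, in place of code of your own. Each camera call takes 0.05 s, during which the arm holds its last target. There are 200 camera calls.

## Working session

There is one attempt and no reset: what is moved stays moved. The work goes in short steps, Python scripts to look and compute and a tool call to move; the robot and the scene stay as the last step left them, time stands still between calls to the robot, and variables do not carry over. Pictures are saved under pics/ and viewed, at most 14 in all, crops included, and the job is handed in when it is done.

Besides the shell and the picture viewer there is one more tool, called by a JSON object that holds its "op" and its "data", one argument or row to a line. step_arm: Moves the arm, as the interface text tells. Its arguments: {"type":"object","properties":{"targets":{"type":"array","items":{"type":"array"}},"grip_force":{"type":"number"}},"required":["targets"]}

```bash
ls; mkdir -p pics
cat > h.py <<'E'
import numpy as np, cv2
from workcell import *
def C(n):
    c=calibration(n); return np.array(c["camera_matrix"]),np.array(c["dist_coeffs"]),np.array(c["R"]),np.array(c["t"])
def proj(n,P):
    K,d,R,t=C(n); return cv2.projectPoints(np.atleast_2d(np.array(P,float)),cv2.Rodrigues(R)[0],t,K,d)[0].reshape(-1,2)
def ray(n,uv):
    K,d,R,t=C(n); p=cv2.undistortPoints(np.array([[uv]],float),K,d)[0,0]
    return -R.T@t, R.T@np.array([p[0],p[1],1])
def atz(n,uv,z):
    o,v=ray(n,uv); return o+v*(z-o[2])/v[2]
def snap(n,f):
    im=read_camera(n); cv2.imwrite(f,cv2.cvtColor(im,cv2.COLOR_RGB2BGR)); return im
E
python3 - <<'E'
from h import *
for n in("top","side"):
    snap(n,f"pics/{n}0.png"); o,_=ray(n,(280,210)); print(n,o.round(3),[atz(n,(u,v),0).round(2)[:2] for u,v in((5,5),(555,5),(5,415),(555,415),(280,210))])
    for q in("pot1_c","tray_c","lid_c","rim","reader_top","start_top","well_floor"):
        r=tip_of(n,q); print(n,q,[(round(a["score"],2),[round(float(x)) for x in a["at"]]) for a in r[:6]])
s=read_state();print(s)
E
```

```text
pics
top [ 0.349 -0.014  1.259] [array([1.09, 0.76]), array([ 1.08, -0.75]), array([-0.  ,  0.68]), array([ 0.01, -0.68]), array([ 0.51, -0.  ])]
top pot1_c [(0.65, [226, 269])]
top tray_c [(0.86, [332, 396]), (0.84, [171, 293]), (0.84, [314, 168]), (0.23, [202, 419])]
top lid_c [(0.84, [186, 138])]
top rim []
top reader_top [(0.8, [201, 417]), (0.3, [232, 313])]
top start_top [(0.65, [243, 147]), (0.21, [119, 175])]
top well_floor []
side [ 0.119 -0.562  0.569] [array([0.23, 5.91]), array([4.82, 1.6 ]), array([-0.07, -0.07]), array([ 0.6 , -0.53]), array([0.56, 0.14])]
side pot1_c [(0.64, [237, 272]), (0.4, [267, 463])]
side tray_c [(0.97, [224, 338]), (0.84, [402, 235]), (0.57, [216, 144]), (0.53, [268, 302])]
side lid_c [(0.86, [140, 241])]
side rim [(0.52, [234, 276])]
side reader_top [(0.78, [320, 418])]
side start_top [(0.55, [155, 193])]
side well_floor []
{'time': 0.8, 'q': array([-1.34889447e+00,  2.63887912e-01,  1.60397962e+00,  3.01332230e-05,
        1.27366746e+00, -3.68817396e-02]), 'joint_vel': array([ 0.00034361,  0.00158363,  0.00056531, -0.00092959, -0.00204698,
       -0.00080512]), 'joint_torque': array([ 5.38213844e-04, -5.14978909e+01, -3.67698348e+01, -4.30068549e-04,
        5.62241421e-04, -1.92243554e-06]), 'tool_pos': array([ 0.17275642, -0.65253178,  0.3038989 ]), 'tcp_rot': array([3.11527818e+00, 4.05342198e-01, 5.34309438e-05]), 'wrist_force': array([-0.09957497,  0.53431979, -0.35072817]), 'torque': array([ 0.02385484,  0.01635284, -0.00987094]), 'grip_force': 0.0, 'width': 1.0021624419569666}
```

View pics/top0.png

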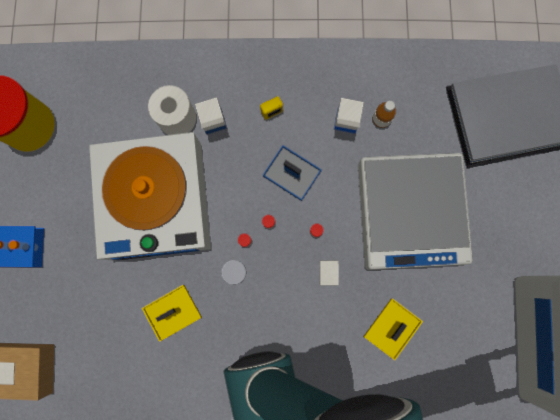

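View pics/side0.png

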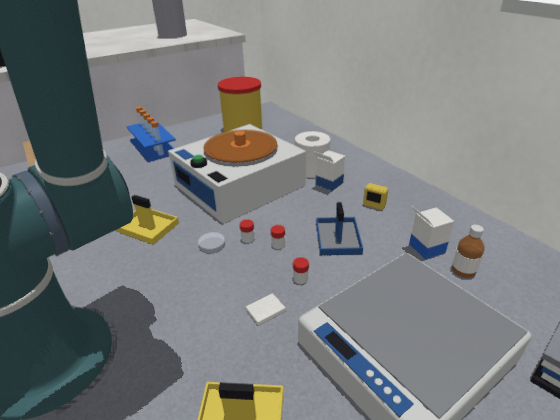

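The top view shows the lid on the incubator at (143,187), button at (148,243), red caps at (268,222), (245,241) and (317,231), the blue tray at (293,172), yellow look-alikes at (172,313) and (393,330), and the reader at (415,210). The side view agrees; no fourth pot shows so far, though the arm hides part of the bench.

```bash
cat >> h.py <<'E'
def masks(im):
    h=cv2.cvtColor(im,cv2.COLOR_RGB2HSV).astype(int); H,S,V=h[...,0],h[...,1],h[...,2]
    return dict(red=((H<6)|(H>174))&(S>150)&(V>110), blue=(H>100)&(H<125)&(S>130)&(V>40), orange=(H>6)&(H<18)&(S>150)&(V>90), green=(H>45)&(H<90)&(S>100)&(V>60))
def blobs(m,amin=20):
    n,l,s,c=cv2.connectedComponentsWithStats(m.astype(np.uint8)); return [(s[i,4],c[i],l==i,s[i,:4]) for i in range(1,n) if s[i,4]>=amin]
def rect(n,m,z):
    c=max(cv2.findContours(m.astype(np.uint8),cv2.RETR_EXTERNAL,cv2.CHAIN_APPROX_NONE)[0],key=len)[:,0]
    P=np.array([atz(n,p,z)[:2] for p in c]); (x,y),(w,h),a=cv2.minAreaRect((P*1000).astype(np.float32)); return x,y,w,h,a
E
python3 - <<'E'
from h import *
for n in("top","side"):
    im=read_camera(n); M=masks(im)
    for a,c,_,_ in blobs(M["red"]): print(n,"red",a,c.round(1),atz(n,c,.043).round(3))
    for a,c,m,b in blobs(M["green"],15): print(n,"green",a,c.round(1),atz(n,c,.11).round(3))
    for a,c,m,b in blobs(M["orange"],150): print(n,"orange",a,c.round(1),b,np.round(rect(n,m,.12),1))
    for a,c,m,b in blobs(M["blue"],60): print(n,"blue",a,c.round(1),b,np.round(rect(n,m,.018),1))
    for q in("lid_c","tray_c"):
        for r in cut_out(n,q)[:4]: print(n,q,round(r["score"],2),np.round(r["extent"]),np.round(rect(n,r["region"],.12 if q=="lid_c" else .018),1))
im=read_camera("top");h=cv2.cvtColor(im,cv2.COLOR_RGB2HSV); print(h[210,415],h[172,285],h[187,143],h[187,160])
g=(np.abs(h[...,2].astype(int)-h[210,415,2])<8)&(h[...,1]<40); g=cv2.morphologyEx(g.astype(np.uint8),cv2.MORPH_OPEN,np.ones((3,3)))
for a,c,m,b in blobs(g,3000): print(a,c,b,np.round(rect("top",m,.07),1))
E
```

```text
top red 1146 [ 10.2 103.6] [0.785 0.692 0.043]
top red 122 [268.3 221.1] [0.482 0.026 0.043]
top red 126 [316.3 230. ] [ 0.461 -0.09   0.043]
top red 126 [244.  239.9] [0.437 0.084 0.043]
top green 116 [146.7 242.2] [0.426 0.301 0.11 ]
top orange 153 [384.8 112.4] [377 103  18  16] [ 729.2 -247.8   40.6   32.3   60.3]
top orange 5337 [143.4 187.7] [103 147  82  83] [550.8 310.6 191.3 189.    1.5]
top blue 64 [344.8 129.4] [335 126  21   7] [ 716.6 -165.    51.8    7.7   78.4]
top blue 65 [292.3 157.2] [268 146  53  25] [644.1 -38.5 129.5  55.8  86.6]
top blue 1525 [ 21.7 246.1] [  0 226  44  41] [4.214e+02 6.494e+02 1.011e+02 1.160e+02 6.000e-01]
top blue 254 [117.1 246.3] [105 240  25  13] [421.6 399.8  26.2  61.2   6.8]
top blue 144 [159.6 253.4] [112 249  86  11] [402.9 306.3   5.2 212.    6.5]
top blue 472 [421.5 259.3] [386 253  71  14] [ 391.1 -346.5   26.2  172.7    3.3]
top blue 1424 [544.3 344.6] [535 299  19  95] [ 177.9 -647.9   40.4  228.1   89.9]
top lid_c 0.7 [102. 146. 188. 228.] [552.2 309.7 194.8 193.2  65.6]
top lid_c 0.19 [195.  96. 228. 133.] [720.4 159.   81.8  5
[... 1648 characters left out ...]
73] [ 17 255 185] [ 16 230 140]Traceback (most recent call last):
  File "<stdin>", line 12, in <module>
  File "h.py", line 21, in rect
    P=np.array([atz(n,p,z)[:2] for p in c]); (x,y),(w,h),a=cv2.minAreaRect((P*1000).astype(np.float32)); return x,y,w,h,a
                ~~~^^^^^^^
  File "h.py", line 11, in atz
    o,v=ray(n,uv); return o+v*(z-o[2])/v[2]
        ~~~^^^^^^
  File "h.py", line 8, in ray
    K,d,R,t=C(n); p=cv2.undistortPoints(np.array([[uv]],float),K,d)[0,0]
            ~^^^
  File "h.py", line 4, in C
    c=calibration(n); return np.array(c["camera_matrix"]),np.array(c["dist_coeffs"]),np.array(c["R"]),np.array(c["t"])
ValueError: time passes only in moves, steps and waits
```

```bash
sed -i 's/^def C(n):/import functools\n@functools.cache\ndef C(n):/' h.py
python3 - <<'E'
from h import *
im=read_camera("top");h=cv2.cvtColor(im,cv2.COLOR_RGB2HSV)
g=(np.abs(h[...,2].astype(int)-h[210,415,2])<8)&(h[...,1]<40); g=cv2.morphologyEx(g.astype(np.uint8),cv2.MORPH_OPEN,np.ones((3,3)))
for a,c,m,b in blobs(g,3000): 
    if b[0]>300: print(a,c,b,np.round(rect("top",m,.07),1))
k=(h[...,2]>160)&masks(im)["orange"]
for a,c,m,b in blobs(k,20): print("knob",a,c,b,atz("top",c,.152).round(4))
for a,c,m,b in blobs(masks(im)["orange"],2000):
    c=max(cv2.findContours(m.astype(np.uint8),0,1)[0],key=len)[:,0]; P=np.array([atz("top",p,.119)[:2] for p in c],np.float32)*1000; print(cv2.fitEllipse(P),cv2.minEnclosingCircle(P))
for r in tip_of("top","reader_top")[:1]+tip_of("side","reader_top")[:0]: print(atz("top",r["at"][::-1],.07))
E
```

```text
8757 [416.25773667 203.76978417] [365 157 104  94] [ 520.9 -326.2  218.4  233.1    3.1]
knob 301 [141.84717608 186.23920266] [132 176  22  22] [0.548  0.3046 0.152 ]
knob 42 [ 12.14285714 244.19047619] [  9 241   7   7] [0.4172 0.5981 0.152 ]
((551.5641479492188, 310.88446044921875), (189.2672882080078, 191.0703582763672), 140.30906677246094) ((551.5927734375, 310.91619873046875), 96.59333801269531)
[ 0.52595754 -0.32742392  0.07      ]
```

{"op": "step_arm", "data": {
  "targets": [
    [[0,0,0.12],[0,0,-30],85],
    [[0,0,0.12],[0,0,-30],85],
    [[0,0,0.018],[30,-20,-20],85],
    [[0,0,0],[35,-20,0],85],
    [[0,0,0],[35,-20,0],85]
  ]
}}

```text
time: 1.72
tool_pos: [0.2728, -0.5924, 0.387]
tcp_rot: [3.137, -0.003, 0.003]
wrist_force: [0.0, -1.0, -0.1]
width: 1.0
grip_force: 0.0
```

{"op": "step_arm", "data": {
  "targets": [
    [[0,0,0],[11,-36,4],85],
    [[0,0,0],[11,-36,4],85],
    [[0,0,0],[11,-36,4],85],
    [[0,0,0],[11,-36,4],85],
    [[0,0,0],[11,-36,4],85]
  ]
}}

```text
time: 2.13
tool_pos: [0.3275, -0.4101, 0.3637]
tcp_rot: [3.141, 0.001, 0.001]
wrist_force: [1.5, 0.3, -0.1]
width: 0.993
grip_force: 0.0
```

{"op": "step_arm", "data": {
  "targets": [
    [[0,0,0],[11,-36,4],85],
    [[0,0,0],[11,-36,4],85],
    [[0,0,0],[11,-36,4],85],
    [[0,0,0],[11,-36,4],85],
    [[0,0,0],[11,-36,4],85]
  ]
}}

```text
time: 2.55
tool_pos: [0.3821, -0.2301, 0.344]
tcp_rot: [3.141, 0.0, 0.001]
wrist_force: [0.8, -0.2, -0.6]
width: 0.995
grip_force: 0.0
```

{"op": "step_arm", "data": {
  "targets": [
    [[0,0,0],[11,-36,4],85],
    [[0,0,0],[11,-36,4],85],
    [[0,0,0],[11,-36,4],85],
    [[0,0,0],[11,-36,4],85],
    [[0,0,0],[11,-36,4],85]
  ]
}}

```text
time: 2.97
tool_pos: [0.437, -0.0499, 0.3242]
tcp_rot: [3.141, 0.001, 0.002]
wrist_force: [1.0, -0.8, -0.1]
width: 0.99
grip_force: 0.0
```

{"op": "step_arm", "data": {
  "targets": [
    [[0,0,0],[11,-36,4],85],
    [[0,0,0],[11,-36,4],85],
    [[0,0,0],[11,-36,4],85],
    [[0,0,0],[11,-36,4],85],
    [[0,0,0],[11,-36,4],85]
  ]
}}

```text
time: 3.38
tool_pos: [0.4919, 0.1303, 0.304]
tcp_rot: [-3.142, -0.002, -0.001]
wrist_force: [0.2, -0.8, 0.8]
width: 0.998
grip_force: 0.0
```

{"op": "step_arm", "data": {
  "targets": [
    [[0,0,0],[11,-36,4],85],
    [[0,0,0],[11,-36,4],85],
    [[0,0,0],[11,-36,4],85],
    [[0,0,0],[11,-36,4],85],
    [[0,0,0],[11,-18,4],85]
  ]
}}

```text
time: 3.8
tool_pos: [0.5467, 0.2943, 0.2838]
tcp_rot: [-3.14, -0.005, -0.001]
wrist_force: [0.1, -1.5, 0.4]
width: 0.995
grip_force: 0.0
```

Run:
```python
from h import *
for n in("top","side"):
    im=snap(n,f"pics/{n}1.png"); M=masks(im)
    for a,c,_,_ in blobs(M["red"]): print(n,"red",a,c.round(1),atz(n,c,.043).round(3))
s=read_state(); print(s["tool_pos"],s["tcp_rot"],s["q"])
```

```text
top red 1164 [ 10.3 103.7] [0.785 0.691 0.043]
top red 121 [268.2 221.1] [0.482 0.026 0.043]
top red 125 [316.4 230. ] [ 0.46  -0.09   0.043]
top red 126 [244.  239.9] [0.437 0.084 0.043]
side red 32 [257.1  82.2] [0.994 0.984 0.043]
side red 86 [246.1 223.6] [0.438 0.086 0.043]
side red 96 [277.4 229.5] [0.484 0.028 0.043]
side red 133 [300.4 262.9] [ 0.462 -0.088  0.043]
[0.54719014 0.293419   0.28276933] [-3.14110133e+00 -6.35462292e-03  7.66760797e-04] [4.51806902e-01 1.76669037e-01 1.74883106e+00 6.91853905e-04
 1.21632151e+00 2.01831691e+00]
```

View pics/top1.png

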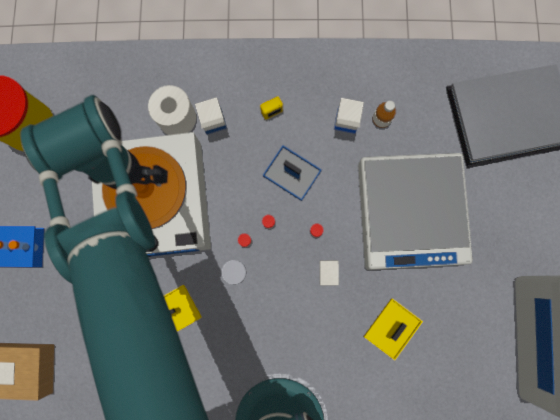

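Only the three pots are there (caps at (268,221), (316,230), (244,240)). I'll descend over the knob and grip it.

{"op": "step_arm", "data": {
  "targets": [
    [[0,0,0],[4,-16,16],70],
    [[0,0,0],[0,0,20],70],
    [[0,0,0],[0,0,20],70],
    [[0,0,0],[0,0,15],70],
    [[0,0,0],[0,0,10],70]
  ]
}}

```text
time: 4.32
tool_pos: [0.5495, 0.3052, 0.2009]
tcp_rot: [3.14, 0.001, -0.004]
wrist_force: [-0.6, 0.1, -0.7]
width: 0.819
grip_force: 0.0
```

{"op": "step_arm", "data": {
  "targets": [
    [[0,0,0],[0,0,5],50],
    [[0,0,0],[0,0,0],45],
    [[0,0,0],[0,0,0],40],
    [[0,0,0],[0,0,0],35],
    [[0,0,0],[0,0,0],32]
  ],
  "grip_force": 30
}}

```text
time: 4.73
tool_pos: [0.5514, 0.3082, 0.1999]
tcp_rot: [-3.137, -0.0, -0.004]
wrist_force: [-0.8, 5.5, -0.6]
width: 0.376
grip_force: 2.9
```

Run:
```python
from h import *
im=snap("side","pics/side2.png"); cv2.imwrite("pics/side2c.png",cv2.cvtColor(cv2.resize(im[80:230,150:330],None,fx=4,fy=4),cv2.COLOR_RGB2BGR)); s=read_state(); print(s["tool_pos"],s["tcp_rot"],s["width"]*85.4,s["wrist_force"])
```

```text
[0.55137301 0.3081815  0.19993169] [-3.13714329e+00 -5.70414932e-04 -4.50893347e-03] 32.18072469385327 [-0.14181303  5.89057051 -0.64238029]
```

View pics/side2c.png

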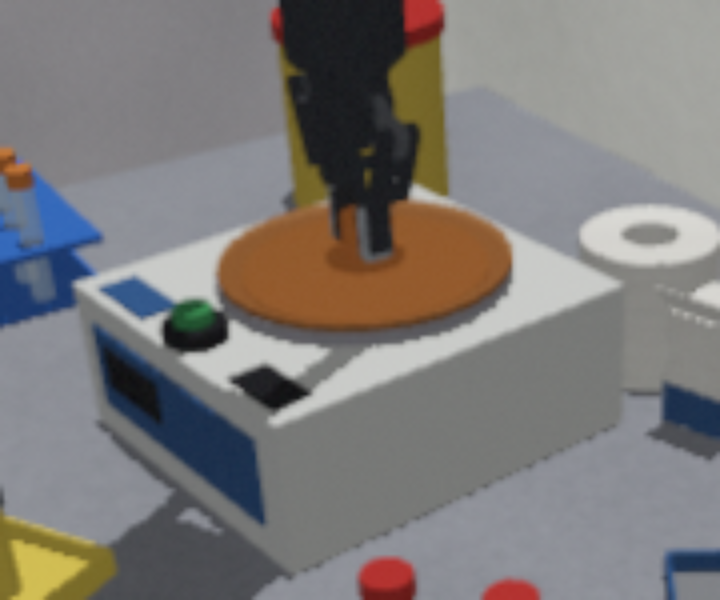

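The gripper straddles the knob, but only the +y finger touches. I'll shift 1 mm to +y and close.

{"op": "step_arm", "data": {
  "targets": [
    [[0,0,0],[0,-1,0],28],
    [[0,0,0],[0,0,0],20],
    [[0,0,0],[0,0,0],20],
    [[0,0,0],[0,0,0],20],
    [[0,0,0],[0,0,0],20]
  ],
  "grip_force": 50
}}

```text
time: 5.2
tool_pos: [0.5514, 0.3094, 0.2001]
tcp_rot: [-3.137, -0.001, -0.005]
wrist_force: [-1.2, 5.7, 0.4]
width: 0.333
grip_force: 49.2
```

{"op": "step_arm", "data": {
  "targets": [
    [[0,0,0],[0,0,-3],20],
    [[0,0,0],[0,0,-5],20],
    [[0,0,0],[0,0,-10],20],
    [[0,0,0],[0,0,-15],20],
    [[0,0,0],[0,0,-20],20]
  ]
}}

```text
time: 5.62
tool_pos: [0.5499, 0.3066, 0.2508]
tcp_rot: [3.14, 0.002, -0.003]
wrist_force: [0.2, 0.3, -1.5]
width: 0.334
grip_force: 50.1
```

{"op": "step_arm", "data": {
  "targets": [
    [[0,0,0],[0,0,-20],20],
    [[0,0,0],[0,10,-20],20],
    [[0,0,0],[-2,20,-10],20],
    [[0,0,0],[-2,30,0],20],
    [[0,0,0],[-2,35,0],20]
  ]
}}

```text
time: 6.03
tool_pos: [0.5454, 0.2124, 0.3039]
tcp_rot: [-3.14, -0.005, -0.007]
wrist_force: [0.7, -0.8, -2.1]
width: 0.331
grip_force: 50.2
```

{"op": "step_arm", "data": {
  "targets": [
    [[0,0,0],[-2,35,0],20],
    [[0,0,0],[-2,35,0],20],
    [[0,0,0],[-2,35,0],20],
    [[0,0,0],[-2,35,0],20],
    [[0,0,0],[-2,35,0],20]
  ]
}}

```text
time: 6.45
tool_pos: [0.5345, 0.0354, 0.3024]
tcp_rot: [3.141, 0.002, 0.003]
wrist_force: [0.3, -0.1, -1.9]
width: 0.331
grip_force: 50.1
```

{"op": "step_arm", "data": {
  "targets": [
    [[0,0,0],[-2,35,0],20],
    [[0,0,0],[-2,35,0],20],
    [[0,0,0],[-2,35,0],20],
    [[0,0,0],[-2,35,0],20],
    [[0,0,0],[-2,35,0],20]
  ]
}}

```text
time: 6.87
tool_pos: [0.5245, -0.1398, 0.3024]
tcp_rot: [3.14, 0.001, 0.002]
wrist_force: [0.1, 0.3, -1.4]
width: 0.332
grip_force: 50.1
```

{"op": "step_arm", "data": {
  "targets": [
    [[0,0,0],[-2,35,0],20],
    [[0,0,0],[-1,35,0],20],
    [[0,0,0],[0,30,0],20],
    [[0,0,0],[0,25,0],20],
    [[0,0,0],[0,20,0],20]
  ]
}}

```text
time: 7.28
tool_pos: [0.5216, -0.2855, 0.3023]
tcp_rot: [3.14, -0.001, 0.001]
wrist_force: [0.1, 0.4, -1.9]
width: 0.332
grip_force: 50.1
```

{"op": "step_arm", "data": {
  "targets": [
    [[0,0,0],[0,10,0],20],
    [[0,0,0],[0,0,0],20],
    [[0,0,0],[0,0,0],20]
  ]
}}

```text
time: 7.53
tool_pos: [0.5219, -0.2926, 0.3013]
tcp_rot: [-3.141, 0.0, -0.0]
wrist_force: [-0.5, -1.2, -1.7]
width: 0.336
grip_force: 50.1
```

Run:
```python
from h import *
s=read_state(); print(s["time"],s["tool_pos"],s["tcp_rot"],s["width"]*85.4,s["wrist_force"],s["q"])
im=snap("top","pics/top3.png"); cv2.imwrite("pics/top3c.png",cv2.cvtColor(cv2.resize(im[100:300,60:480],None,fx=1.9,fy=1.9),cv2.COLOR_RGB2BGR))
```

```text
7.5333 [ 0.52192043 -0.29262127  0.30133499] [-3.14114912e+00  3.96063222e-04 -1.88868753e-04] 28.681608146884667 [-0.51061086 -1.18558428 -1.71661901] [-5.52821490e-01  1.21879973e-01  1.77661776e+00  4.65344082e-04
  1.24322544e+00  1.01807726e+00]
```

View pics/top3c.png

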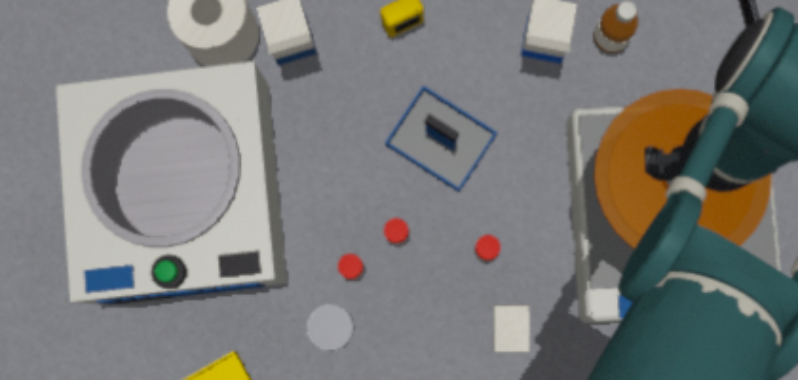

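The lid hangs over the reader and the well is open, centred near crop (161,168). I'll lower the lid onto the reader.

{"op": "step_arm", "data": {
  "targets": [
    [[0,0,0],[0,17,20],20],
    [[0,0,0],[0,16,25],20],
    [[0,0,0],[0,0,30],20],
    [[0,0,0],[0,0,25],20],
    [[0,0,0],[0,0,15],20]
  ]
}}

```text
time: 8.0
tool_pos: [0.5209, -0.3232, 0.1826]
tcp_rot: [-3.138, -0.003, 0.006]
wrist_force: [-0.5, 1.5, -1.5]
width: 0.337
grip_force: 50.2
```

{"op": "step_arm", "data": {
  "targets": [
    [[0,0,0],[0,0,10],20],
    [[0,0,0],[0,0,5],20],
    [[0,0,0],[0,0,4],20],
    [[0,0,0],[0,0,3],20],
    [[0,0,0],[0,0,1],20]
  ]
}}

```text
time: 8.42
tool_pos: [0.5228, -0.3257, 0.1638]
tcp_rot: [3.141, 0.002, 0.002]
wrist_force: [-0.3, 0.0, -1.3]
width: 0.335
grip_force: 50.2
```

{"op": "step_arm", "data": {
  "targets": [
    [[0,0,0],[0,0,1],20],
    [[0,0,0],[0,0,1],20],
    [[0,0,0],[0,0,0],20]
  ]
}}

```text
time: 8.67
tool_pos: [0.5224, -0.3259, 0.1615]
tcp_rot: [3.141, 0.001, 0.001]
wrist_force: [-0.2, 0.1, -2.3]
width: 0.337
grip_force: 50.2
```

{"op": "step_arm", "data": {
  "targets": [
    [[0,0,0],[0,0,1],20],
    [[0,0,0],[0,0,1],20],
    [[0,0,0],[0,0,1],20],
    [[0,0,0],[0,0,0],20]
  ]
}}

```text
time: 9.0
tool_pos: [0.5224, -0.326, 0.1609]
tcp_rot: [3.141, 0.001, 0.001]
wrist_force: [-6.8, 3.5, 11.6]
width: 0.335
grip_force: 51.8
```

{"op": "step_arm", "data": {
  "targets": [
    [[0,0,0],[0,0,-1],36],
    [[0,0,0],[0,0,0],45],
    [[0,0,0],[0,0,0],55],
    [[0,0,0],[0,0,-5],60],
    [[0,0,0],[0,0,-20],60]
  ]
}}

```text
time: 9.42
tool_pos: [0.52, -0.3243, 0.1803]
tcp_rot: [-3.137, -0.001, 0.01]
wrist_force: [-0.0, 1.7, 0.0]
width: 0.696
grip_force: 0.0
```

{"op": "step_arm", "data": {
  "targets": [
    [[0,0,0],[0,0,-30],60],
    [[0,0,0],[0,0,-30],60],
    [[0,0,0],[0,-10,-20],60],
    [[0,0,0],[0,-30,0],60],
    [[0,0,0],[0,-35,0],60]
  ]
}}

```text
time: 9.83
tool_pos: [0.5233, -0.2521, 0.2668]
tcp_rot: [3.139, -0.003, 0.008]
wrist_force: [1.2, 1.1, -0.5]
width: 0.702
grip_force: 0.0
```

{"op": "step_arm", "data": {
  "targets": [
    [[0,0,0],[-8,-30,0],60],
    [[0,0,0],[-10,-20,0],60],
    [[0,0,0],[-10,-10,0],60],
    [[0,0,0],[0,0,0],60],
    [[0,0,0],[0,0,0],60]
  ]
}}

```text
time: 10.25
tool_pos: [0.4939, -0.1903, 0.2641]
tcp_rot: [3.141, 0.003, 0.001]
wrist_force: [0.1, -0.3, 0.3]
width: 0.702
grip_force: 0.0
```

Run:
```python
from h import *
s=read_state(); print(s["time"],s["tool_pos"],s["tcp_rot"],s["width"]*85.4,s["wrist_force"],s["q"])
im=snap("top","pics/top4.png"); cv2.imwrite("pics/top4c.png",cv2.cvtColor(cv2.resize(im[100:300,60:480],None,fx=1.9,fy=1.9),cv2.COLOR_RGB2BGR))
M=masks(im)
for a,c,_,_ in blobs(M["red"]): print("red",a,c.round(1),atz("top",c,.043).round(3))
for a,c,m,b in blobs(M["orange"],2000):
    c=max(cv2.findContours(m.astype(np.uint8),0,1)[0],key=len)[:,0]; P=np.array([atz("top",p,.079)[:2] for p in c],np.float32)*1000; print("lid",cv2.fitEllipse(P),cv2.minEnclosingCircle(P))
for q in ("tray_c",):
    for r in cut_out("top",q)[:3]: print(q,round(r["score"],2),np.round(rect("top",r["region"],.018),1))
```

```text
10.25 [ 0.49392974 -0.19031083  0.26412081] [3.14114988e+00 2.96764236e-03 9.02916058e-04] 59.98497849304904 [ 0.07253917 -0.29584406  0.30026862] [-4.14738753e-01  1.71040822e-02  1.95893119e+00 -1.86683538e-04
  1.16485327e+00  1.15424171e+00]
red 1163 [ 10.3 103.7] [0.785 0.691 0.043]
red 121 [268.3 221.1] [0.482 0.026 0.043]
red 125 [316.4 230. ] [ 0.461 -0.09   0.043]
red 126 [244.  239.9] [0.437 0.084 0.043]
tray_c 0.97 [ 207.7 -298.    38.6  115.6   53.7]
tray_c 0.92 [608.1 -33.4 121.5  98.6  57.3]
tray_c 0.78 [261.6 261.6  94.6 122.   29.8]
```

View pics/top4c.png

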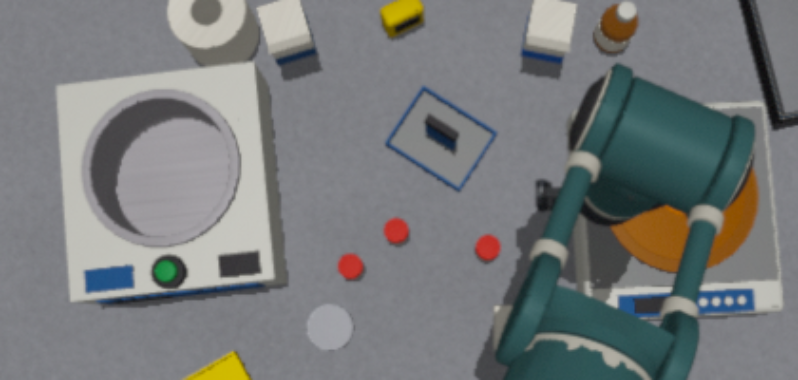

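The lid lies on the reader, and pots and tray are unmoved. Next I'll fit the tray pose with a projected model in both cameras.

```bash
cat >> h.py <<'E'
from scipy.spatial.transform import Rotation as Ro
from scipy.optimize import minimize
def go(x,y,z=None,psi=None):
    s=read_state(); R=Ro.from_rotvec(s["tcp_rot"]).as_matrix(); p=s["tool_pos"]; now=np.arctan2(R[1,0],R[0,0])
    d=R.T@(np.array([x,y,p[2] if z is None else z])-p)
    print("t",s["time"],"at",p.round(4),"psi",round(np.degrees(now),2),"tilt",R[:2,2].round(4),"w",round(s["width"]*85.4,1),"F",s["wrist_force"].round(1),"-> tool shift mm",(d*1000).round(1),"" if psi is None else "turn az %.3f"%(now-psi))
def traymodel(n,x,y,a,z0=0.):
    c,s=np.cos(a),np.sin(a); m=np.zeros((420,560),np.uint8)
    for hx,hy,h in((.046,.058,.018),(.005,.022,.084)):
        P=[[x+c*u-s*v,y+s*u+c*v,z] for u in(-hx,hx) for v in(-hy,hy) for z in(z0,z0+h)]
        cv2.fillConvexPoly(m,cv2.convexHull((proj(n,P)*16).round().astype(np.int32)),1,shift=4)
    return m>0
def fittray(regs,g,z0=0.):
    f=lambda p:-sum((traymodel(n,p[0],p[1],p[2],z0)&r).sum()/(traymodel(n,p[0],p[1],p[2],z0)|r).sum() for n,r in regs.items())
    r=minimize(f,g,method="Nelder-Mead",options=dict(initial_simplex=np.array([g]*4)+np.vstack([np.zeros(3),np.diag([.006,.006,.06])]),maxiter=150)); return r.x,r.fun
E
python3 - <<'E'
from h import *
R={}
for n,uv in(("top",(293,172)),("side",(340,235))):
    read_camera(n)
    for r in cut_out(n,"tray_c"):
        e=r["extent"]
        if e[0]<uv[0]<e[2] and e[1]<uv[1]<e[3]: R[n]=r["region"]; break
g=np.array([.610,-.033,np.radians(-33)])
for k in (R,{"top":R["top"]},{"side":R["side"]}):
    x,f=fittray(k,g); print(list(k),x.round(4),np.degrees(x[2]).round(1),f)
go(.462,-.089,.264,np.radians(-33))
E
```

```text
['top', 'side'] [ 0.6089 -0.0302 -0.584 ] -33.5 -1.8689582647377014
['top'] [ 0.6091 -0.0314 -0.577 ] -33.1 -0.9507743362831859
['side'] [ 0.6087 -0.0284 -0.6028] -34.5 -0.9426136363636364
t 10.55 at [ 0.4944 -0.1915  0.2639] psi -0.0 tilt [ 0.0001 -0.0001] w 60.0 F [-0.2  0.2 -0.1] -> tool shift mm [-3.240e+01 -1.025e+02 -1.000e-01] turn az 0.576
```

{"op": "step_arm", "data": {
  "targets": [
    [[0,0,0.116],[0,0,10],60],
    [[0,0,0.116],[0,0,20],60],
    [[0,0,0.116],[0,0,20],60],
    [[0,0,0.116],[0,0,20],60],
    [[0,0,0.117],[0,0,10],60]
  ]
}}

```text
time: 10.97
tool_pos: [0.4929, -0.1907, 0.1811]
tcp_rot: [-3.007, 0.908, 0.006]
wrist_force: [-0.4, -0.7, -0.1]
width: 0.702
grip_force: 0.0
```

{"op": "step_arm", "data": {
  "targets": [
    [[0,0,0],[0,0,0],60],
    [[0,0,0],[0,0,0],60]
  ]
}}

```text
time: 11.13
tool_pos: [0.4937, -0.1909, 0.1832]
tcp_rot: [-3.011, 0.894, 0.003]
wrist_force: [0.8, 0.4, 0.2]
width: 0.704
grip_force: 0.0
```

Run:
```python
from h import *
go(.4615,-.089,.090,-.581)
```

```text
t 11.1333 at [ 0.4937 -0.1909  0.1832] psi -33.09 tilt [-0.0017  0.0008] w 60.1 F [0.8 0.4 0.2] -> tool shift mm [-82.5 -67.8  93.3] turn az 0.004
```

{"op": "step_arm", "data": {
  "targets": [
    [[0,0,0.004],[-20,-17,0],60],
    [[0,0,0],[-25,-21,0],60],
    [[0,0,0],[-23,-18,0],60],
    [[0,0,0],[-14,-12,0],60],
    [[0,0,0],[0,0,20],60]
  ]
}}

```text
time: 11.55
tool_pos: [0.4656, -0.0872, 0.1686]
tcp_rot: [-3.009, 0.896, -0.014]
wrist_force: [1.8, 0.2, -0.4]
width: 0.704
grip_force: 0.0
```

{"op": "step_arm", "data": {
  "targets": [
    [[0,0,0],[0,0,25],60],
    [[0,0,0],[0,0,25],60],
    [[0,0,0],[0,0,15],60],
    [[0,0,0],[0,0,8],60],
    [[0,0,0],[0,0,0],60]
  ]
}}

```text
time: 11.97
tool_pos: [0.4627, -0.0888, 0.0902]
tcp_rot: [3.009, -0.902, -0.003]
wrist_force: [-0.2, -0.6, -0.8]
width: 0.704
grip_force: 0.0
```

Run:
```python
from h import *
go(.4615,-.089,.090,-.581)
im=snap("side","pics/side5.png"); cv2.imwrite("pics/side5c.png",cv2.cvtColor(cv2.resize(im[180:320,210:390],None,fx=4,fy=4),cv2.COLOR_RGB2BGR))
```

```text
t 11.9667 at [ 0.4627 -0.0888  0.0902] psi -33.37 tilt [-0.0017  0.0004] w 60.1 F [-0.2 -0.6 -0.8] -> tool shift mm [-0.9  0.8  0.2] turn az -0.001
```

View pics/side5c.png

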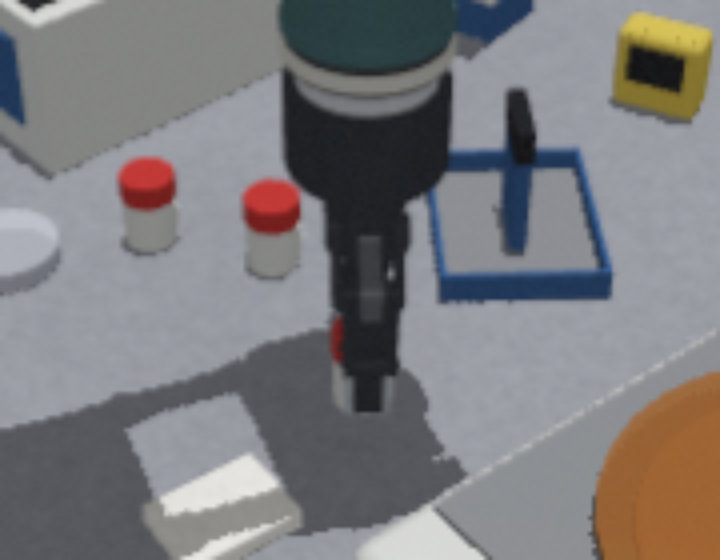

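The fingers straddle the pot (crop (362,370)). I'll close and lift.

{"op": "step_arm", "data": {
  "targets": [
    [[0,0,0],[0,0,0],40],
    [[0,0,0],[0,0,0],25],
    [[0,0,0],[0,0,0],25],
    [[0,0,0],[0,0,0],25],
    [[0,0,0],[0,0,0],25]
  ],
  "grip_force": 30
}}

```text
time: 12.43
tool_pos: [0.4644, -0.0892, 0.0926]
tcp_rot: [-3.009, 0.904, -0.005]
wrist_force: [-0.7, -0.3, 6.7]
width: 0.366
grip_force: 29.7
```

{"op": "step_arm", "data": {
  "targets": [
    [[0,0,0],[0,0,-5],25],
    [[0,0,0],[0,0,-15],25],
    [[0,0,0],[0,0,-25],25],
    [[0,0,0],[0,0,-25],25],
    [[0,0,0],[0,0,-10],25]
  ]
}}

```text
time: 12.85
tool_pos: [0.4647, -0.0892, 0.1743]
tcp_rot: [-3.008, 0.904, -0.008]
wrist_force: [0.8, -0.4, -0.6]
width: 0.362
grip_force: 29.8
```

```bash
cat >> h.py <<'E'
def slot(u,v,z=None,T=(.609,-.0308,-.581)):
    c,s=np.cos(T[2]),np.sin(T[2]); go(T[0]+c*u-s*v,T[1]+s*u+c*v,z,T[2])
E
python3 - <<'E'
from h import *
slot(.024,-.032,.17)
E
```

```text
t 12.85 at [ 0.4647 -0.0892  0.1743] psi -33.47 tilt [ 0.005  -0.0012] w 31.0 F [ 0.8 -0.4 -0.6] -> tool shift mm [112.3 -96.4   5.1] turn az -0.003
```

{"op": "step_arm", "data": {
  "targets": [
    [[0,0,0],[15,-13,0],25],
    [[0,0,0],[25,-22,0],25],
    [[0,0,0],[30,-25,0],25],
    [[0,0,0],[27,-23,0],25],
    [[0,0,0],[15,-13,0],25]
  ]
}}

```text
time: 13.27
tool_pos: [0.6128, -0.0701, 0.171]
tcp_rot: [-3.008, 0.904, -0.005]
wrist_force: [0.1, 0.4, 0.8]
width: 0.365
grip_force: 29.8
```

{"op": "step_arm", "data": {
  "targets": [
    [[0,0,0],[0,0,15],25],
    [[0,0,0],[0,0,12],25],
    [[0,0,0],[0,0,0],25]
  ]
}}

```text
time: 13.52
tool_pos: [0.6066, -0.07, 0.1398]
tcp_rot: [3.008, -0.904, -0.012]
wrist_force: [-0.6, 0.3, -0.6]
width: 0.362
grip_force: 29.8
```

Run:
```python
from h import *
slot(.024,-.032,.0975)
im=snap("side","pics/side6.png"); a=im[180:290,280:420]; im=snap("top","pics/top6.png"); b=im[120:230,225:365]
cv2.imwrite("pics/c6.png",cv2.cvtColor(cv2.resize(np.hstack([a,b]),None,fx=2.8,fy=2.8,interpolation=cv2.INTER_CUBIC),cv2.COLOR_RGB2BGR))
```

```text
t 13.5167 at [ 0.6066 -0.07    0.1398] psi -33.46 tilt [-0.0073  0.0011] w 30.9 F [-0.6  0.3 -0.6] -> tool shift mm [ 4.8 -2.2 42.3] turn az -0.003
```

View pics/c6.png

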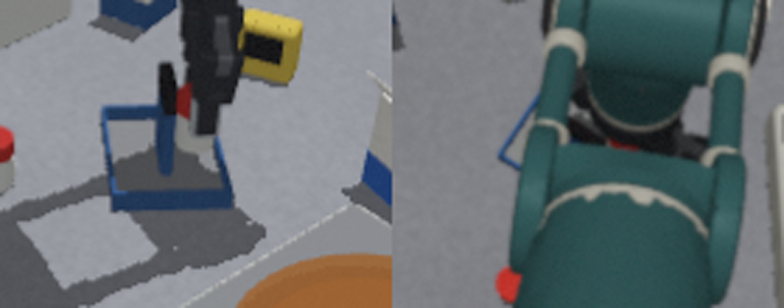

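{"op": "step_arm", "data": {
  "targets": [
    [[0,0,-0.003],[3,-1,0],25],
    [[0,0,0],[0,0,0],25],
    [[0,0,0],[0,0,0],25],
    [[0,0,0],[0,0,0],25]
  ]
}}

```text
time: 13.95
tool_pos: [0.6127, -0.0715, 0.1447]
tcp_rot: [-3.01, 0.9, -0.002]
wrist_force: [0.7, -0.2, -0.6]
width: 0.362
grip_force: 29.8
```

Run:
```python
from h import *
slot(.024,-.032,.0975)
im=read_camera("top")
for a,c,_,_ in blobs(masks(im)["red"],5): print("red",a,c.round(1),atz("top",c,.085).round(3))
im=read_camera("side"); slot(.024,-.032,.0975)
for a,c,_,_ in blobs(masks(im)["red"],5): print("red",a,c.round(1),atz("side",c,.085).round(3))
```

```text
t 13.95 at [ 0.6127 -0.0715  0.1447] psi -33.31 tilt [ 0.0013 -0.0002] w 30.9 F [ 0.7 -0.2 -0.6] -> tool shift mm [-1.5  0.  47.2] turn az -0.000
red 1163 [ 10.3 103.7] [0.769 0.667 0.085]
red 77 [266.4 220.5] [0.479 0.029 0.085]
red 125 [244.  239.9] [0.434 0.08  0.085]
t 14.05 at [ 0.6126 -0.0714  0.1445] psi -33.31 tilt [ 0.0009 -0.0001] w 30.7 F [ 0.1  0.4 -0.3] -> tool shift mm [-1.3  0.  47. ] turn az -0.000
red 556 [238.7  84.6] [0.849 0.878 0.085]
red 18 [348.9 213.8] [ 0.608 -0.06   0.085]
red 131 [246.3 225.5] [0.41  0.029 0.085]
red 139 [277.5 231.4] [ 0.451 -0.025  0.085]
```

{"op": "step_arm", "data": {
  "targets": [
    [[0,0,0],[0,0,12],25],
    [[0,0,0],[0,0,12],25],
    [[0,0,0],[0,0,10],25],
    [[0,0,0],[0,0,6],25],
    [[0,0,0],[0,0,2],25]
  ]
}}

```text
time: 14.47
tool_pos: [0.6107, -0.071, 0.099]
tcp_rot: [3.009, -0.9, -0.007]
wrist_force: [-0.0, -0.9, -0.3]
width: 0.368
grip_force: 29.8
```

{"op": "step_arm", "data": {
  "targets": [
    [[0,0,0],[0,0,2],25],
    [[0,0,0],[0,0,2],25],
    [[0,0,0],[0,0,0],25]
  ]
}}

```text
time: 14.72
tool_pos: [0.6125, -0.0713, 0.0977]
tcp_rot: [3.01, -0.9, -0.0]
wrist_force: [-0.4, -0.6, -0.4]
width: 0.362
grip_force: 29.8
```

Run:
```python
from h import *
slot(.024,-.032,.0975)
```

```text
t 14.7167 at [ 0.6125 -0.0713  0.0977] psi -33.29 tilt [-0.0001 -0.    ] w 30.9 F [-0.4 -0.6 -0.4] -> tool shift mm [-1.2  0.1  0.2] turn az -0.000
```

{"op": "step_arm", "data": {
  "targets": [
    [[0,0,0],[0,0,1],25],
    [[0,0,0],[0,0,1],25],
    [[0,0,0],[0,0,1],25],
    [[0,0,0],[0,0,0],25]
  ]
}}

```text
time: 15.05
tool_pos: [0.6128, -0.0714, 0.0957]
tcp_rot: [-3.01, 0.9, -0.001]
wrist_force: [-0.5, 0.9, 1.4]
width: 0.367
grip_force: 30.0
```

Light contact at 0.0957. I'll release gently and go up.

{"op": "step_arm", "data": {
  "targets": [
    [[0,0,0],[0,0,0],34],
    [[0,0,0],[0,0,0],40],
    [[0,0,0],[0,0,0],46],
    [[0,0,0],[0,0,-5],46],
    [[0,0,0],[0,0,-20],46]
  ]
}}

```text
time: 15.47
tool_pos: [0.6097, -0.0709, 0.1167]
tcp_rot: [3.009, -0.9, -0.011]
wrist_force: [-1.1, 0.4, -0.3]
width: 0.537
grip_force: 0.0
```

{"op": "step_arm", "data": {
  "targets": [
    [[0,0,0],[0,0,-30],46],
    [[0,0,0],[0,0,-25],60],
    [[0,0,0],[-25,0,0],60],
    [[0,0,0],[-35,0,0],60],
    [[0,0,0],[-35,0,0],60]
  ]
}}

```text
time: 15.88
tool_pos: [0.5332, -0.0191, 0.1762]
tcp_rot: [-3.009, 0.902, -0.004]
wrist_force: [-0.6, 0.5, -0.2]
width: 0.703
grip_force: 0.0
```

{"op": "step_arm", "data": {
  "targets": [
    [[0,0,0],[-35,0,0],60],
    [[0,0,0],[-25,0,0],60],
    [[0,0,0],[-15,0,0],60],
    [[0,0,0],[0,0,0],60],
    [[0,0,0],[0,0,0],60]
  ]
}}

```text
time: 16.3
tool_pos: [0.4707, 0.0222, 0.1755]
tcp_rot: [-3.01, 0.898, -0.003]
wrist_force: [0.5, -0.1, -0.5]
width: 0.699
grip_force: 0.0
```

Run:
```python
from h import *
a=snap("side","pics/side7.png"); b=snap("top","pics/top7.png")
for n,im in(("side",a),("top",b)):
    for A,c,_,_ in blobs(masks(im)["red"],5): print(n,"red",A,c.round(1),atz(n,c,.043).round(3),atz(n,c,.048).round(3))
go(.4835,.027,.092,-.581)
cv2.imwrite("pics/c7.png",cv2.cvtColor(cv2.resize(np.hstack([a[180:290,220:420],b[120:230,225:365]]),None,fx=2.3,fy=2.3,interpolation=cv2.INTER_CUBIC),cv2.COLOR_RGB2BGR))
```

```text
side red 341 [233.7  83.9] [0.899 1.025 0.043] [0.892 1.01  0.048]
side red 76 [245.2 224.2] [0.435 0.085 0.043] [0.432 0.079 0.048]
side red 116 [351.9 230.7] [ 0.613 -0.068  0.043] [ 0.609 -0.073  0.048]
side red 12 [277.1 234.8] [0.473 0.013 0.043] [0.469 0.007 0.048]
top red 1162 [ 10.3 103.7] [0.785 0.691 0.043] [0.783 0.688 0.048]
top red 124 [308.  168.8] [ 0.61  -0.071  0.043] [ 0.609 -0.07   0.048]
top red 97 [242.7 240. ] [0.436 0.087 0.043] [0.436 0.086 0.048]
t 16.4 at [0.4719 0.0216 0.1757] psi -33.31 tilt [ 0.0023 -0.0003] w 59.6 F [0.5 0.2 0.5] -> tool shift mm [  6.5 -10.8  83.7] turn az -0.000
```

View pics/c7.png

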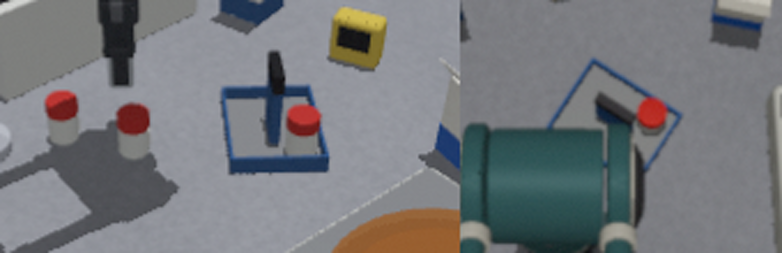

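The first pot stands in the tray's right bay (right crop (652,112)). Next, the second pot.

{"op": "step_arm", "data": {
  "targets": [
    [[0,0,0],[6,-11,10],60],
    [[0,0,0],[0,0,25],60],
    [[0,0,0],[0,0,25],60],
    [[0,0,0],[0,0,15],60],
    [[0,0,0],[0,0,8],60]
  ]
}}

```text
time: 16.82
tool_pos: [0.4813, 0.0272, 0.0896]
tcp_rot: [3.008, -0.901, -0.005]
wrist_force: [-0.2, -0.3, -0.2]
width: 0.706
grip_force: 0.0
```

{"op": "step_arm", "data": {
  "targets": [
    [[0,0,0],[0,0,0],60],
    [[0,0,0],[0,0,0],45],
    [[0,0,0],[0,0,0],25],
    [[0,0,0],[0,0,0],25],
    [[0,0,0],[0,0,0],25]
  ]
}}

```text
time: 17.23
tool_pos: [0.4828, 0.0279, 0.0933]
tcp_rot: [-3.009, 0.9, -0.005]
wrist_force: [0.5, 0.5, 2.7]
width: 0.364
grip_force: 29.8
```

{"op": "step_arm", "data": {
  "targets": [
    [[0,0,0],[0,0,0],25],
    [[0,0,0],[0,0,-10],25],
    [[0,0,0],[0,0,-25],25],
    [[0,0,0],[0,0,-25],25],
    [[0,0,0],[0,0,-20],25]
  ]
}}

```text
time: 17.65
tool_pos: [0.4814, 0.028, 0.1739]
tcp_rot: [-3.01, 0.9, -0.001]
wrist_force: [1.0, 1.1, -0.7]
width: 0.362
grip_force: 29.8
```

{"op": "step_arm", "data": {
  "targets": [
    [[0,0,0],[0,0,0],25],
    [[0,0,0],[0,0,0],25],
    [[0,0,0],[0,0,0],25]
  ]
}}

```text
time: 17.9
tool_pos: [0.4808, 0.028, 0.1717]
tcp_rot: [3.01, -0.9, -0.001]
wrist_force: [-0.3, 0.9, -0.1]
width: 0.362
grip_force: 29.8
```

Run:
```python
from h import *
slot(-.024,-.032,.14)
```

```text
t 17.9 at [0.4808 0.028  0.1717] psi -33.29 tilt [-0.0005  0.0001] w 30.9 F [-0.3  0.9 -0.1] -> tool shift mm [115.4  10.8  31.7] turn az -0.000
```

{"op": "step_arm", "data": {
  "targets": [
    [[0,0,0],[15,1,0],25],
    [[0,0,0],[30,3,0],25],
    [[0,0,0],[35,4,0],25],
    [[0,0,0],[25,2,0],25],
    [[0,0,0],[10,1,10],25]
  ]
}}

```text
time: 18.32
tool_pos: [0.5756, -0.0472, 0.1627]
tcp_rot: [3.009, -0.902, 0.008]
wrist_force: [1.1, -0.6, 0.7]
width: 0.366
grip_force: 29.8
```

{"op": "step_arm", "data": {
  "targets": [
    [[0,0,0],[0,0,18],25],
    [[0,0,0],[0,0,0],25],
    [[0,0,0],[0,0,0],25],
    [[0,0,0],[0,0,0],25]
  ]
}}

```text
time: 18.65
tool_pos: [0.5709, -0.0444, 0.143]
tcp_rot: [3.01, -0.9, -0.003]
wrist_force: [-0.4, 0.5, -0.8]
width: 0.362
grip_force: 29.9
```

Run:
```python
from h import *
slot(-.0245,-.032,.098)
```

```text
t 18.65 at [ 0.5709 -0.0444  0.143 ] psi -33.3 tilt [-0.0022  0.0003] w 30.9 F [-0.4  0.5 -0.8] -> tool shift mm [-0.  -0.3 45. ] turn az -0.000
```

{"op": "step_arm", "data": {
  "targets": [
    [[0,0,0],[0,0,12],25],
    [[0,0,0],[0,0,12],25],
    [[0,0,0],[0,0,10],25],
    [[0,0,0],[0,0,6],25],
    [[0,0,0],[0,0,3],25]
  ]
}}

```text
time: 19.07
tool_pos: [0.5702, -0.0441, 0.099]
tcp_rot: [3.01, -0.9, -0.005]
wrist_force: [-0.6, 0.2, -1.2]
width: 0.363
grip_force: 29.9
```

{"op": "step_arm", "data": {
  "targets": [
    [[0,0,0],[0,0,1],25],
    [[0,0,0],[0,0,1],25],
    [[0,0,0],[0,0,1],25],
    [[0,0,0],[0,0,0],25]
  ]
}}

```text
time: 19.4
tool_pos: [0.5718, -0.0445, 0.0982]
tcp_rot: [-3.01, 0.9, -0.001]
wrist_force: [-0.1, 0.7, -0.2]
width: 0.365
grip_force: 29.9
```

{"op": "step_arm", "data": {
  "targets": [
    [[0,0,0],[0,0,1],25],
    [[0,0,0],[0,0,1],25],
    [[0,0,0],[0,0,0],25],
    [[0,0,0],[0,0,0],25]
  ]
}}

```text
time: 19.73
tool_pos: [0.5719, -0.0445, 0.0963]
tcp_rot: [-3.01, 0.9, -0.001]
wrist_force: [0.3, -0.6, 2.3]
width: 0.364
grip_force: 30.0
```

Contact. Release and go for the third pot.

{"op": "step_arm", "data": {
  "targets": [
    [[0,0,0],[0,0,0],34],
    [[0,0,0],[0,0,0],40],
    [[0,0,0],[0,0,0],46],
    [[0,0,0],[0,0,-5],46],
    [[0,0,0],[0,0,-20],46]
  ]
}}

```text
time: 20.15
tool_pos: [0.5688, -0.0441, 0.1179]
tcp_rot: [3.009, -0.9, -0.011]
wrist_force: [-1.1, 0.4, -0.6]
width: 0.533
grip_force: 0.0
```

{"op": "step_arm", "data": {
  "targets": [
    [[0,0,0],[0,0,-30],46],
    [[0,0,0],[-10,0,-25],60],
    [[0,0,0],[-35,-7,0],60],
    [[0,0,0],[-35,-7,0],60],
    [[0,0,0],[-35,-7,0],60]
  ]
}}

```text
time: 20.57
tool_pos: [0.4866, 0.0367, 0.1771]
tcp_rot: [-3.008, 0.902, -0.003]
wrist_force: [-0.1, 1.4, -0.2]
width: 0.705
grip_force: 0.0
```

{"op": "step_arm", "data": {
  "targets": [
    [[0,0,0],[-30,-7,0],60],
    [[0,0,0],[-20,-4,0],60],
    [[0,0,0],[0,0,0],60],
    [[0,0,0],[0,0,0],60],
    [[0,0,0],[0,0,0],60]
  ]
}}

```text
time: 20.98
tool_pos: [0.4519, 0.0728, 0.1765]
tcp_rot: [-3.01, 0.899, -0.003]
wrist_force: [-0.1, 0.7, 0.1]
width: 0.702
grip_force: 0.0
```

Run:
```python
from h import *
a=snap("side","pics/side8.png"); b=snap("top","pics/top8.png")
for n,im in(("side",a),("top",b)):
    for A,c,_,_ in blobs(masks(im)["red"],5): print(n,"red",A,c.round(1),atz(n,c,.043).round(3),atz(n,c,.048).round(3))
go(.4375,.085,.092,-.581)
```

```text
side red 41 [220.9  84.4] [0.851 1.054 0.043] [0.844 1.039 0.048]
side red 105 [330.5 230.6] [ 0.576 -0.041  0.043] [ 0.571 -0.046  0.048]
side red 104 [352.1 230. ] [ 0.615 -0.067  0.043] [ 0.61  -0.071  0.048]
top red 1162 [ 10.3 103.7] [0.785 0.691 0.043] [0.783 0.688 0.048]
top red 125 [308.  168.5] [ 0.611 -0.07   0.043] [ 0.61  -0.07   0.048]
top red 125 [297.6 184.3] [ 0.572 -0.045  0.043] [ 0.571 -0.045  0.048]
t 21.0833 at [0.4522 0.0724 0.1763] psi -33.34 tilt [ 0.0011 -0.0001] w 59.7 F [-0.5 -0.4  0.3] -> tool shift mm [-19.3  -2.4  84.3] turn az -0.001
```

{"op": "step_arm", "data": {
  "targets": [
    [[0,0,0],[-19,-2,10],60],
    [[0,0,0],[0,0,25],60],
    [[0,0,0],[0,0,25],60],
    [[0,0,0],[0,0,15],60],
    [[0,0,0],[0,0,8],60]
  ]
}}

```text
time: 21.5
tool_pos: [0.4355, 0.0842, 0.0907]
tcp_rot: [3.008, -0.901, -0.005]
wrist_force: [0.3, 0.0, -0.3]
width: 0.702
grip_force: 0.0
```

{"op": "step_arm", "data": {
  "targets": [
    [[0,0,0],[0,0,0],60],
    [[0,0,0],[0,0,0],45],
    [[0,0,0],[0,0,0],25],
    [[0,0,0],[0,0,0],25],
    [[0,0,0],[0,0,0],25]
  ]
}}

```text
time: 21.92
tool_pos: [0.4377, 0.0851, 0.0942]
tcp_rot: [-3.009, 0.9, -0.004]
wrist_force: [0.8, 0.6, 2.6]
width: 0.362
grip_force: 29.8
```

{"op": "step_arm", "data": {
  "targets": [
    [[0,0,0],[0,0,0],25],
    [[0,0,0],[0,0,-10],25],
    [[0,0,0],[0,0,-25],25],
    [[0,0,0],[0,0,-25],25],
    [[0,0,0],[0,0,-20],25]
  ]
}}

```text
time: 22.33
tool_pos: [0.4363, 0.0851, 0.1749]
tcp_rot: [-3.01, 0.9, -0.001]
wrist_force: [1.1, -0.0, -0.7]
width: 0.361
grip_force: 29.8
```

{"op": "step_arm", "data": {
  "targets": [
    [[0,0,0],[0,0,0],25],
    [[0,0,0],[0,0,0],25],
    [[0,0,0],[0,0,0],25]
  ]
}}

```text
time: 22.58
tool_pos: [0.4358, 0.085, 0.1727]
tcp_rot: [3.01, -0.9, -0.001]
wrist_force: [-0.2, -0.2, -1.0]
width: 0.36
grip_force: 29.8
```

Run:
```python
from h import *
slot(-.024,.032,.14)
```

```text
t 22.5833 at [0.4358 0.085  0.1727] psi -33.29 tilt [-0.0005 -0.    ] w 30.7 F [-0.2 -0.2 -1. ] -> tool shift mm [184.4 -30.3  32.6] turn az -0.000
```

{"op": "step_arm", "data": {
  "targets": [
    [[0,0,0],[15,-2,0],25],
    [[0,0,0],[30,-5,0],25],
    [[0,0,0],[36,-6,0],25],
    [[0,0,0],[36,-6,0],25],
    [[0,0,0],[36,-6,0],25]
  ]
}}

```text
time: 23.0
tool_pos: [0.5789, 0.0207, 0.1709]
tcp_rot: [3.009, -0.9, -0.004]
wrist_force: [0.8, 0.6, 0.0]
width: 0.365
grip_force: 29.8
```

{"op": "step_arm", "data": {
  "targets": [
    [[0,0,0],[22,-4,0],25],
    [[0,0,0],[9,-2,10],25],
    [[0,0,0],[0,0,18],25],
    [[0,0,0],[0,0,0],25],
    [[0,0,0],[0,0,0],25]
  ]
}}

```text
time: 23.42
tool_pos: [0.6054, 0.0095, 0.1418]
tcp_rot: [3.008, -0.9, -0.01]
wrist_force: [-0.2, -0.2, -0.4]
width: 0.364
grip_force: 29.8
```

{"op": "step_arm", "data": {
  "targets": [
    [[0,0,0],[0,0,0],25],
    [[0,0,0],[0,0,0],25]
  ]
}}

```text
time: 23.58
tool_pos: [0.6072, 0.01, 0.1452]
tcp_rot: [-3.01, 0.9, -0.0]
wrist_force: [0.2, -0.4, 0.5]
width: 0.362
grip_force: 29.8
```

Run:
```python
from h import *
slot(-.024,.032,.098)
```

```text
t 23.5833 at [0.6072 0.01   0.1452] psi -33.29 tilt [ 0.0003 -0.    ] w 31.0 F [ 0.2 -0.4  0.5] -> tool shift mm [-0.1  1.1 47.2] turn az 0.000
```

{"op": "step_arm", "data": {
  "targets": [
    [[0,0,0],[0,0,12],25],
    [[0,0,0],[0,0,12],25],
    [[0,0,0],[0,0,10],25],
    [[0,0,0],[0,0,7],25],
    [[0,0,0],[0,0,3],25]
  ]
}}

```text
time: 24.0
tool_pos: [0.6056, 0.0101, 0.0985]
tcp_rot: [3.009, -0.9, -0.005]
wrist_force: [-0.3, -0.2, -0.2]
width: 0.363
grip_force: 29.8
```

{"op": "step_arm", "data": {
  "targets": [
    [[0,0,0],[0,0,1],25],
    [[0,0,0],[0,0,1],25],
    [[0,0,0],[0,0,2],25],
    [[0,0,0],[0,0,1],25],
    [[0,0,0],[0,0,0],25]
  ]
}}

```text
time: 24.42
tool_pos: [0.6078, 0.0099, 0.0972]
tcp_rot: [-3.01, 0.9, -0.002]
wrist_force: [-2.3, -0.1, 3.6]
width: 0.368
grip_force: 30.2
```

{"op": "step_arm", "data": {
  "targets": [
    [[0,0,0],[0,0,0],34],
    [[0,0,0],[0,0,0],40],
    [[0,0,0],[0,0,0],46],
    [[0,0,0],[0,0,-5],46],
    [[0,0,0],[0,0,-20],46]
  ]
}}

```text
time: 24.83
tool_pos: [0.6045, 0.01, 0.1177]
tcp_rot: [3.008, -0.9, -0.011]
wrist_force: [-0.9, -0.2, 0.1]
width: 0.54
grip_force: 0.0
```

{"op": "step_arm", "data": {
  "targets": [
    [[0,0,0],[0,0,-35],46],
    [[0,0,0],[0,0,-35],50],
    [[0,0,-0.1],[-30,0,-25],50],
    [[0,0,-0.12],[-35,0,0],50],
    [[0,0,-0.12],[-35,0,0],50]
  ]
}}

```text
time: 25.25
tool_pos: [0.5198, 0.0556, 0.2193]
tcp_rot: [-3.118, 0.37, -0.01]
wrist_force: [0.0, 0.8, 0.1]
width: 0.59
grip_force: 0.0
```

{"op": "step_arm", "data": {
  "targets": [
    [[0,0,-0.12],[-30,0,0],50],
    [[0,0,-0.12],[-20,0,0],50],
    [[0,0,-0.12],[0,0,0],50],
    [[0,0,-0.12],[0,0,0],50],
    [[0,0,-0.12],[0,0,0],50]
  ]
}}

```text
time: 25.67
tool_pos: [0.4688, 0.0647, 0.2164]
tcp_rot: [3.089, 0.571, 0.002]
wrist_force: [0.1, 0.4, -0.5]
width: 0.586
grip_force: 0.0
```

{"op": "step_arm", "data": {
  "targets": [
    [[0,0,-0.12],[0,0,0],50],
    [[0,0,-0.12],[0,0,0],50],
    [[0,0,-0.12],[0,0,0],50],
    [[0,0,-0.12],[0,0,0],50],
    [[0,0,-0.15],[0,0,0],50]
  ]
}}

```text
time: 26.08
tool_pos: [0.4693, 0.0645, 0.2162]
tcp_rot: [2.779, 1.464, 0.001]
wrist_force: [0.1, -0.1, 0.2]
width: 0.583
grip_force: 0.0
```

Run:
```python
from h import *
R={}
for n,uv in(("top",(293,172)),("side",(340,235))):
    im=snap(n,f"pics/{n}9.png")
    for A,c,_,_ in blobs(masks(im)["red"],5): print(n,"red",A,c.round(1),atz(n,c,.048).round(3))
    for r in cut_out(n,"tray_c"):
        e=r["extent"]
        if e[0]<uv[0]<e[2] and e[1]<uv[1]<e[3]: print(r["score"]); R[n]=r["region"]; break
    if n=="top": b=im
    else: a=im
go(.609,-.031,.13,np.radians(56.7))
cv2.imwrite("pics/c9.png",cv2.cvtColor(cv2.resize(np.hstack([a[180:290,220:420],b[120:230,225:365]]),None,fx=2.3,fy=2.3,interpolation=cv2.INTER_CUBIC),cv2.COLOR_RGB2BGR))
```

```text
top red 1162 [ 10.3 103.7] [0.783 0.688 0.048]
top red 126 [307.9 168.5] [ 0.61  -0.07   0.048]
top red 124 [275.2 169.9] [0.606 0.009 0.048]
top red 126 [297.6 184.3] [ 0.571 -0.045  0.048]
side red 163 [227.   83.9] [0.869 1.029 0.048]
side red 83 [327.5 213.5] [0.606 0.008 0.048]
side red 109 [330.6 230.5] [ 0.572 -0.046  0.048]
side red 103 [352.  230.1] [ 0.61  -0.071  0.048]
0.83
t 26.2833 at [0.4694 0.0645 0.2161] psi 55.02 tilt [0.0004 0.    ] w 50.0 F [-0.9 -0.2 -0.2] -> tool shift mm [  1.8 169.2  86.1] turn az -0.029
```

View pics/c9.png

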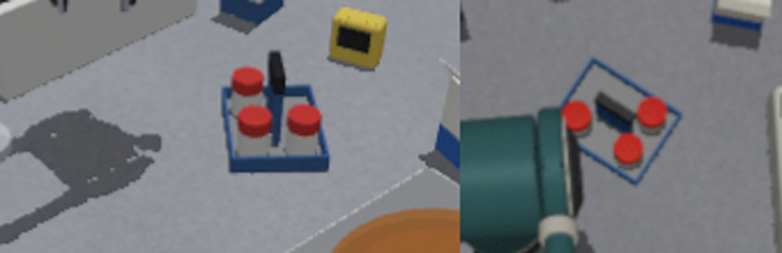

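All three pots stand upright in the tray. Now over to the tray's blade grip.

{"op": "step_arm", "data": {
  "targets": [
    [[0,0,-0.029],[0,15,0],50],
    [[0,0,0],[-1,34,0],50],
    [[0,0,0],[-1,38,0],45],
    [[0,0,0],[-1,38,0],40],
    [[0,0,0],[0,29,0],40]
  ]
}}

```text
time: 26.7
tool_pos: [0.5985, -0.0241, 0.2162]
tcp_rot: [2.764, 1.491, 0.002]
wrist_force: [0.8, -0.1, 0.6]
width: 0.467
grip_force: 0.0
```

{"op": "step_arm", "data": {
  "targets": [
    [[0,0,0],[0,15,20],40],
    [[0,0,0],[0,0,15],40],
    [[0,0,0],[0,0,0],40],
    [[0,0,0],[0,0,0],40],
    [[0,0,0],[0,0,0],40]
  ]
}}

```text
time: 27.12
tool_pos: [0.6088, -0.0304, 0.1813]
tcp_rot: [-2.763, -1.495, 0.0]
wrist_force: [-0.6, 0.0, 0.6]
width: 0.467
grip_force: 0.0
```

Run:
```python
from h import *
go(.609,-.031,.13,np.radians(56.7))
```

```text
t 27.1167 at [ 0.6088 -0.0304  0.1813] psi 56.83 tilt [-0.0001  0.0001] w 39.9 F [-0.6  0.   0.6] -> tool shift mm [-0.4  0.5 51.3] turn az 0.002
```

{"op": "step_arm", "data": {
  "targets": [
    [[0,0,0],[0,0,15],36],
    [[0,0,0],[0,0,15],36],
    [[0,0,0],[0,0,12],36],
    [[0,0,0],[0,0,7],36],
    [[0,0,0],[0,0,4],36]
  ]
}}

```text
time: 27.53
tool_pos: [0.6084, -0.0303, 0.1273]
tcp_rot: [-2.762, -1.496, 0.001]
wrist_force: [-0.4, -0.5, 0.0]
width: 0.422
grip_force: 0.0
```

{"op": "step_arm", "data": {
  "targets": [
    [[0,0,0],[0,0,0],30],
    [[0,0,0],[0,0,0],22],
    [[0,0,0],[0,0,0],16],
    [[0,0,0],[0,0,0],10],
    [[0,0,0],[0,0,0],4]
  ],
  "grip_force": 70
}}

```text
time: 27.95
tool_pos: [0.6094, -0.0306, 0.1289]
tcp_rot: [2.762, 1.496, 0.001]
wrist_force: [-0.6, 0.7, 4.6]
width: 0.103
grip_force: 69.1
```

{"op": "step_arm", "data": {
  "targets": [
    [[0,0,0],[0,0,0],4],
    [[0,0,0],[0,0,0],4],
    [[0,0,0],[0,0,0],4]
  ]
}}

```text
time: 28.2
tool_pos: [0.6094, -0.0306, 0.1289]
tcp_rot: [2.762, 1.496, 0.001]
wrist_force: [-2.3, 1.1, 5.7]
width: 0.104
grip_force: 69.3
```

Run:
```python
from h import *
go(.609,-.031,.13,np.radians(56.7))
a=snap("side","pics/side10.png")
for A,c,_,_ in blobs(masks(a)["red"],5): print("red",A,c.round(1),atz("side",c,.048).round(3))
```

```text
t 28.2 at [ 0.6094 -0.0306  0.1289] psi 56.88 tilt [0.0009 0.0002] w 8.9 F [-2.3  1.1  5.7] -> tool shift mm [-0.6 -0.1 -1.1] turn az 0.003
red 552 [238.6  84.6] [0.904 0.989 0.048]
red 94 [326.8 215.4] [0.6   0.003 0.048]
red 124 [330.7 232.7] [ 0.567 -0.052  0.048]
red 126 [352.2 232.4] [ 0.605 -0.078  0.048]
```

{"op": "step_arm", "data": {
  "targets": [
    [[0,0,0],[0,0,-5],4],
    [[0,0,0],[0,0,-10],4],
    [[0,0,0],[0,0,-18],4],
    [[0,0,0],[0,0,-22],4],
    [[0,0,0],[0,0,-24],4]
  ]
}}

```text
time: 28.67
tool_pos: [0.6079, -0.0307, 0.2064]
tcp_rot: [-2.761, -1.495, 0.004]
wrist_force: [0.2, 1.0, -3.9]
width: 0.102
grip_force: 68.4
```

{"op": "step_arm", "data": {
  "targets": [
    [[0,0,0],[0,0,-24],4],
    [[0,0,0],[0,0,-24],4],
    [[0,0,0],[0,0,-22],4],
    [[0,0,0],[0,0,-15],4],
    [[0,0,0],[0,0,-8],4]
  ]
}}

```text
time: 29.08
tool_pos: [0.6098, -0.0308, 0.303]
tcp_rot: [2.76, 1.495, 0.005]
wrist_force: [-0.3, 0.2, -3.3]
width: 0.104
grip_force: 68.3
```

Run:
```python
from h import *
b=snap("top","pics/top11.png"); a=snap("side","pics/side11.png")
t=np.linspace(0,2*np.pi,240,endpoint=False)
def score(g,n,x,y,r,z):
    P=np.c_[x+r*np.cos(t),y+r*np.sin(t),np.full(t.size,z)]; uv=proj(n,P).astype(np.float32)
    return cv2.remap(g,uv[:,0].reshape(1,-1),uv[:,1].reshape(1,-1),cv2.INTER_LINEAR)[0]
for n,im,f in(("top",b,"top11"),("top",cv2.imread("pics/top4.png"),"top4"),("side",a,"side11")):
    gr=cv2.GaussianBlur(cv2.cvtColor(im,cv2.COLOR_RGB2GRAY).astype(np.float32),(0,0),1.0)
    g=np.hypot(cv2.Sobel(gr,cv2.CV_32F,1,0),cv2.Sobel(gr,cv2.CV_32F,0,1))
    best=[]
    for x in np.arange(.536,.566,.001):
        for y in np.arange(.294,.326,.001):
            best.append((score(g,n,x,y,.098,.115).mean(),score(g,n,x,y,.086,.115).mean(),x,y))
    B=np.array(best)
    for k in (B[:,0],B[:,1],B[:,0]+B[:,1]):
        i=k.argmax(); print(f,k[i].round(1),B[i,2:].round(3))
for n in("top","side"):
    print(n,[(r["score"],r["at"],atz(n,r["at"][::-1],.115).round(3)) for r in tip_of(n,"rim")[:2]],[(r["score"],atz(n,r["at"][::-1],.02).round(3)) for r in tip_of(n,"well_floor")[:2]])
go(.552,.31,.30,0)
c=np.hstack([a[120:300,250:420],b[60:240,60:340]]); cv2.imwrite("pics/c11.png",cv2.cvtColor(cv2.resize(c,None,fx=1.75,fy=1.75,interpolation=cv2.INTER_CUBIC),cv2.COLOR_RGB2BGR))
```

```text
top11 107.6 [0.551 0.309]
top11 118.3 [0.552 0.311]
top11 219.1 [0.551 0.31 ]
top4 102.9 [0.551 0.309]
top4 116.8 [0.552 0.311]
top4 212.8 [0.551 0.31 ]
side11 192.9 [0.545 0.298]
side11 179.5 [0.554 0.315]
side11 288.6 [0.546 0.3  ]
top [(0.82, [188.7, 140.7], array([0.549, 0.318, 0.115]))] [(0.69, array([0.553, 0.314, 0.02 ]))]
side [(0.87, [144.8, 241.7], array([0.558, 0.315, 0.115]))] []
t 29.3833 at [ 0.608  -0.0306  0.2977] psi 56.89 tilt [-0.0035  0.0003] w 9.0 F [-0.5  0.2 -4.2] -> tool shift mm [ 254.7 -233.    -2. ] turn az 0.993
```

View pics/c11.png

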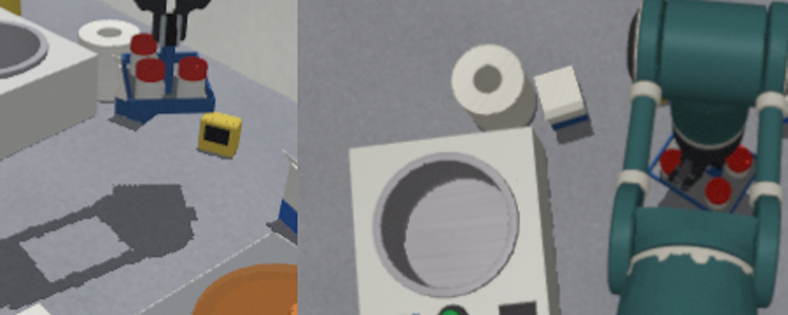

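The tray hangs level with its three pots, and the well shows open with its centre near (0.5515, 0.310). I'll carry the tray over.

{"op": "step_arm", "data": {
  "targets": [
    [[0,0,0],[6,-5,0],4],
    [[0,0,0],[12,-11,0],4],
    [[0,0,0],[18,-16,0],4],
    [[0,0,0],[22,-20,0],4],
    [[0,0,0],[22,-20,0],4]
  ]
}}

```text
time: 29.8
tool_pos: [0.5917, 0.0767, 0.2986]
tcp_rot: [-2.762, -1.494, 0.003]
wrist_force: [0.3, 1.3, -3.8]
width: 0.106
grip_force: 68.4
```

{"op": "step_arm", "data": {
  "targets": [
    [[0,0,0],[22,-20,0],4],
    [[0,0,0],[22,-20,0],4],
    [[0,0,0],[22,-20,0],4],
    [[0,0,0],[22,-20,0],4],
    [[0,0,0],[22,-20,0],4]
  ]
}}

```text
time: 30.22
tool_pos: [0.5676, 0.2242, 0.2987]
tcp_rot: [-2.762, -1.496, 0.003]
wrist_force: [1.0, -0.1, -3.0]
width: 0.103
grip_force: 68.4
```

{"op": "step_arm", "data": {
  "targets": [
    [[0,0,0],[20,-19,0],4],
    [[0,0,0],[17,-16,0],4],
    [[0,0,0],[12,-11,0],4],
    [[0,0,0],[7,-7,0],4],
    [[0,0,0],[3,-3,0],4]
  ]
}}

```text
time: 30.63
tool_pos: [0.5531, 0.3041, 0.2988]
tcp_rot: [-2.761, -1.499, 0.003]
wrist_force: [0.5, -0.4, -3.3]
width: 0.102
grip_force: 68.3
```

{"op": "step_arm", "data": {
  "targets": [
    [[0,0,0],[0,0,0],4],
    [[0,0,0],[0,0,0],4],
    [[0,0,0],[0,0,0],4]
  ]
}}

```text
time: 30.88
tool_pos: [0.5543, 0.3014, 0.2997]
tcp_rot: [2.763, 1.495, -0.001]
wrist_force: [1.0, -0.7, -3.1]
width: 0.103
grip_force: 68.3
```

Run:
```python
from h import *
go(.5515,.31,.149,np.radians(56.9))
```

```text
t 30.8833 at [0.5543 0.3014 0.2997] psi 56.83 tilt [-0.0003 -0.0007] w 8.8 F [ 1.  -0.7 -3.1] -> tool shift mm [  5.8  -7.  150.7] turn az -0.001
```

{"op": "step_arm", "data": {
  "targets": [
    [[0,0,0],[6,-7,5],4],
    [[0,0,0],[0,0,15],4],
    [[0,0,0],[0,0,20],4],
    [[0,0,0],[0,0,20],4],
    [[0,0,0],[0,0,15],4]
  ]
}}

```text
time: 31.3
tool_pos: [0.551, 0.3107, 0.2229]
tcp_rot: [-2.763, -1.494, 0.003]
wrist_force: [-0.1, -1.1, -3.9]
width: 0.103
grip_force: 68.4
```

Run:
```python
from h import *
go(.5515,.31,.149,np.radians(56.9))
```

```text
t 31.3 at [0.551  0.3107 0.2229] psi 56.81 tilt [-0.0015 -0.0006] w 8.8 F [-0.1 -1.1 -3.9] -> tool shift mm [-0.2  0.9 73.9] turn az -0.002
```

{"op": "step_arm", "data": {
  "targets": [
    [[0,0,0],[0,0,18],4],
    [[0,0,0],[0,0,18],4],
    [[0,0,0],[0,0,14],4],
    [[0,0,0],[0,0,10],4],
    [[0,0,0],[0,0,6],4]
  ]
}}

```text
time: 31.72
tool_pos: [0.5509, 0.3108, 0.157]
tcp_rot: [-2.763, -1.495, 0.004]
wrist_force: [-0.5, 0.3, -3.3]
width: 0.108
grip_force: 68.4
```

{"op": "step_arm", "data": {
  "targets": [
    [[0,0,0],[0,0,3],4],
    [[0,0,0],[0,0,2],4],
    [[0,0,0],[0,0,2],4],
    [[0,0,0],[0,0,1],4],
    [[0,0,0],[0,0,1],4]
  ]
}}

```text
time: 32.13
tool_pos: [0.552, 0.3116, 0.1507]
tcp_rot: [2.762, 1.496, 0.002]
wrist_force: [0.7, 0.8, -3.4]
width: 0.101
grip_force: 68.4
```

{"op": "step_arm", "data": {
  "targets": [
    [[0,0,0],[0,0,1],4],
    [[0,0,0],[0,0,0],4]
  ]
}}

```text
time: 32.3
tool_pos: [0.5516, 0.3114, 0.1491]
tcp_rot: [2.762, 1.496, 0.001]
wrist_force: [-0.7, -0.1, -3.3]
width: 0.1
grip_force: 68.4
```

{"op": "step_arm", "data": {
  "targets": [
    [[0,0,0],[0,0,1],4],
    [[0,0,0],[0,0,1],4],
    [[0,0,0],[0,0,1],4],
    [[0,0,0],[0,0,0],4]
  ]
}}

```text
time: 32.63
tool_pos: [0.5517, 0.3114, 0.1489]
tcp_rot: [2.762, 1.496, 0.001]
wrist_force: [-5.9, -2.9, 11.4]
width: 0.101
grip_force: 70.7
```

{"op": "step_arm", "data": {
  "targets": [
    [[0,0,0],[0,0,-1],12],
    [[0,0,0],[0,0,0],18],
    [[0,0,0],[0,0,0],25],
    [[0,0,0],[0,0,-4],30],
    [[0,0,0],[0,0,-15],32]
  ]
}}

```text
time: 33.05
tool_pos: [0.5499, 0.3105, 0.1633]
tcp_rot: [-2.762, -1.496, 0.008]
wrist_force: [0.3, -0.1, -1.2]
width: 0.374
grip_force: 0.0
```

{"op": "step_arm", "data": {
  "targets": [
    [[0,0,0],[0,0,-30],32],
    [[0,0,0],[0,0,-35],40],
    [[0,0,0],[0,0,-35],50],
    [[0,0,0.11],[0,0,-30],60],
    [[0,0,0.12],[0,0,0],60]
  ]
}}

```text
time: 33.47
tool_pos: [0.5547, 0.313, 0.3051]
tcp_rot: [-2.918, -1.161, -0.022]
wrist_force: [0.8, 0.0, 1.3]
width: 0.702
grip_force: 0.0
```

{"op": "step_arm", "data": {
  "targets": [
    [[0,0,0.12],[0,0,0],60],
    [[0,0,0.12],[0,0,0],60],
    [[0,0,0.12],[0,0,0],60],
    [[0,0,0.12],[0,0,0],60],
    [[0,0,0.12],[0,0,0],60]
  ]
}}

```text
time: 33.88
tool_pos: [0.5516, 0.3113, 0.296]
tcp_rot: [-3.132, -0.246, -0.0]
wrist_force: [0.3, -0.6, 0.2]
width: 0.704
grip_force: 0.0
```

{"op": "step_arm", "data": {
  "targets": [
    [[0,0,0.12],[-5,15,0],60],
    [[0,0,0.04],[-10,30,0],60],
    [[0,0,0],[-12,38,0],60],
    [[0,0,0],[-12,38,0],60],
    [[0,0,0],[-12,38,0],60]
  ]
}}

```text
time: 34.3
tool_pos: [0.5039, 0.15, 0.2958]
tcp_rot: [3.141, 0.006, 0.0]
wrist_force: [0.4, -0.4, -0.9]
width: 0.701
grip_force: 0.0
```

{"op": "step_arm", "data": {
  "targets": [
    [[0,0,0],[-12,38,0],60],
    [[0,0,0],[-12,38,0],60],
    [[0,0,0],[-12,30,0],60],
    [[0,0,0],[-5,20,0],60],
    [[0,0,0],[0,0,0],60]
  ]
}}

```text
time: 34.72
tool_pos: [0.4628, 0.022, 0.2961]
tcp_rot: [3.14, -0.001, 0.0]
wrist_force: [0.3, 0.5, -0.7]
width: 0.704
grip_force: 0.0
```

```bash
cat >> h.py <<'E'
def lidpos(im,z,n="top",sel=lambda b:True):
    for a,c,m,b in blobs(masks(im)["orange"],1500):
        c=max(cv2.findContours(m.astype(np.uint8),0,1)[0],key=len)[:,0]; P=np.array([atz(n,p,z)[:2] for p in c],np.float32)*1000; print("lid",n,a,b,np.round(cv2.fitEllipse(P)[0],1),np.round(cv2.fitEllipse(P)[1],1),np.round(cv2.minEnclosingCircle(P)[0],1),np.round(cv2.minEnclosingCircle(P)[1],1))
E
python3 - <<'E'
from h import *
b=snap("top","pics/top12.png"); a=snap("side","pics/side12.png")
lidpos(b,.0785); lidpos(a,.0785,"side")
for A,c,_,_ in blobs(masks(b)["red"],5): print("red",A,c.round(1),atz("top",c,.068).round(3))
r=tip_of("top","tray_c"); print([(round(x["score"],2),atz("top",x["at"][::-1],.062).round(3)) for x in r[:4]])
go(.522,-.326,.25,0)
c=np.hstack([b[110:290,80:280],b[110:290,340:500]]); cv2.imwrite("pics/c12.png",cv2.cvtColor(cv2.resize(c,None,fx=2.2,fy=2.2,interpolation=cv2.INTER_CUBIC),cv2.COLOR_RGB2BGR))
E
```

```text
lid top 5160 [377 162  82  81] [ 523.9 -326.7] [190.6 191.5] [ 524.3 -326.7] 97.0
lid side 9578 [359 271 129  98] [ 525.3 -325.7] [192.5 193.5] [ 525.6 -325.1] 98.1
red 1162 [ 10.3 103.7] [0.776 0.677 0.068]
red 132 [132.9 191.7] [0.55  0.35  0.068]
red 124 [165.7 190.2] [0.553 0.27  0.068]
red 132 [154.9 206.3] [0.514 0.295 0.068]
[(0.85, array([0.55 , 0.304, 0.062])), (0.77, array([ 0.225, -0.272,  0.062])), (0.76, array([0.268, 0.261, 0.062]))]
t 34.8667 at [0.4642 0.0252 0.2962] psi 0.11 tilt [0.0007 0.0006] w 60.0 F [ 0.4 -0.4  0.5] -> tool shift mm [ 57.1 351.3  46. ] turn az 0.002
```

View pics/c12.png

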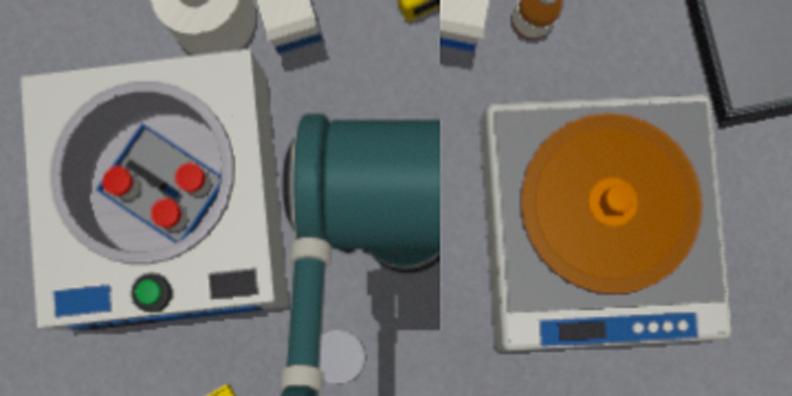

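The tray stands centred in the well with three upright pots; the lid lies unmoved on the reader at (0.524, -0.3265). Back for the lid.

{"op": "step_arm", "data": {
  "targets": [
    [[0,0,0],[3,17,0],60],
    [[0,0,0],[6,34,0],60],
    [[0,0,0],[6,38,0],60],
    [[0,0,0],[6,38,0],60],
    [[0,0,0],[6,38,0],60]
  ]
}}

```text
time: 35.28
tool_pos: [0.4925, -0.14, 0.296]
tcp_rot: [-3.141, -0.009, -0.001]
wrist_force: [0.0, 0.4, -0.7]
width: 0.698
grip_force: 0.0
```

{"op": "step_arm", "data": {
  "targets": [
    [[0,0,0],[6,38,0],60],
    [[0,0,0],[6,38,0],60],
    [[0,0,0],[6,38,5],60],
    [[0,0,0],[6,34,10],60],
    [[0,0,0],[5,22,15],60]
  ]
}}

```text
time: 35.7
tool_pos: [0.5233, -0.3125, 0.267]
tcp_rot: [3.139, 0.005, 0.005]
wrist_force: [1.1, 0.1, 0.1]
width: 0.707
grip_force: 0.0
```

{"op": "step_arm", "data": {
  "targets": [
    [[0,0,0],[3,14,15],60],
    [[0,0,0],[0,2,20],60],
    [[0,0,0],[0,0,10],60],
    [[0,0,0],[0,0,0],60],
    [[0,0,0],[0,0,0],60]
  ]
}}

```text
time: 36.12
tool_pos: [0.5243, -0.3244, 0.22]
tcp_rot: [-3.14, -0.007, 0.003]
wrist_force: [-0.6, 0.3, -0.5]
width: 0.701
grip_force: 0.0
```

Run:
```python
from h import *
b=read_camera("side"); lidpos(b,.0785,"side")
go(.5232,-.3262,.161,0)
```

```text
lid side 9407 [359 271 129  98] [ 522.6 -325.8] [187.8 194.7] [ 524.9 -324.7] 98.5
t 36.1667 at [ 0.5247 -0.3248  0.2213] psi 0.25 tilt [0.0002 0.0002] w 60.0 F [-0.3 -0.4  1.3] -> tool shift mm [-1.5  1.4 60.3] turn az 0.004
```

{"op": "step_arm", "data": {
  "targets": [
    [[0,0,0.004],[-1,1,15],60],
    [[0,0,0],[0,0,18],60],
    [[0,0,0],[0,0,14],60],
    [[0,0,0],[0,0,8],60],
    [[0,0,0],[0,0,4],60]
  ]
}}

```text
time: 36.58
tool_pos: [0.5227, -0.326, 0.161]
tcp_rot: [-3.141, 0.001, 0.002]
wrist_force: [-0.2, 0.5, -0.1]
width: 0.698
grip_force: 0.0
```

{"op": "step_arm", "data": {
  "targets": [
    [[0,0,0],[0,0,0],50],
    [[0,0,0],[0,0,0],40],
    [[0,0,0],[0,0,0],36],
    [[0,0,0],[0,0,0],32],
    [[0,0,0],[0,0,0],32]
  ],
  "grip_force": 25
}}

```text
time: 37.0
tool_pos: [0.5234, -0.3271, 0.1628]
tcp_rot: [3.141, -0.002, 0.002]
wrist_force: [-0.4, -0.2, -0.1]
width: 0.377
grip_force: 0.0
```

Run:
```python
from h import *
go(.5232,-.3262,.161,0)
```

```text
t 37.0 at [ 0.5234 -0.3271  0.1628] psi -0.07 tilt [ 0.0013 -0.0008] w 32.2 F [-0.4 -0.2 -0.1] -> tool shift mm [-0.2 -0.9  1.8] turn az -0.001
```

{"op": "step_arm", "data": {
  "targets": [
    [[0,0,0],[0,0,0],28],
    [[0,0,0],[0,0,0],20],
    [[0,0,0],[0,0,0],20],
    [[0,0,0],[0,0,0],20],
    [[0,0,0],[0,0,0],20]
  ],
  "grip_force": 50
}}

```text
time: 37.42
tool_pos: [0.5234, -0.327, 0.163]
tcp_rot: [3.141, -0.002, 0.002]
wrist_force: [-0.7, 2.2, 5.7]
width: 0.333
grip_force: 49.2
```

{"op": "step_arm", "data": {
  "targets": [
    [[0,0,0],[0,0,-3],20],
    [[0,0,0],[0,0,-8],20],
    [[0,0,0],[0,0,-16],20],
    [[0,0,0],[0,0,-24],20],
    [[0,0,0],[0,0,-28],20]
  ]
}}

```text
time: 37.83
tool_pos: [0.5215, -0.3259, 0.2394]
tcp_rot: [-3.139, 0.002, 0.007]
wrist_force: [0.1, -0.4, -1.9]
width: 0.334
grip_force: 49.4
```

{"op": "step_arm", "data": {
  "targets": [
    [[0,0,0],[0,0,-28],20],
    [[0,0,0],[0,0,-22],20],
    [[0,0,0],[1,-10,-10],20],
    [[0,0,0],[1,-20,0],20],
    [[0,0,0],[2,-30,0],20]
  ]
}}

```text
time: 38.25
tool_pos: [0.527, -0.2674, 0.3016]
tcp_rot: [3.14, -0.006, 0.002]
wrist_force: [0.1, 0.3, -2.3]
width: 0.33
grip_force: 49.5
```

{"op": "step_arm", "data": {
  "targets": [
    [[0,0,0],[2,-35,0],20],
    [[0,0,0],[2,-35,0],20],
    [[0,0,0],[2,-35,0],20],
    [[0,0,0],[2,-35,0],20],
    [[0,0,0],[2,-35,0],20]
  ]
}}

```text
time: 38.67
tool_pos: [0.5361, -0.0895, 0.2997]
tcp_rot: [-3.141, 0.002, 0.003]
wrist_force: [0.5, -0.2, -2.2]
width: 0.336
grip_force: 49.5
```

{"op": "step_arm", "data": {
  "targets": [
    [[0,0,0],[2,-35,0],20],
    [[0,0,0],[2,-35,0],20],
    [[0,0,0],[2,-35,0],20],
    [[0,0,0],[2,-35,0],20],
    [[0,0,0],[2,-35,0],20]
  ]
}}

```text
time: 39.08
tool_pos: [0.5461, 0.0854, 0.2998]
tcp_rot: [3.142, -0.002, -0.003]
wrist_force: [0.6, -0.1, -2.3]
width: 0.332
grip_force: 49.5
```

{"op": "step_arm", "data": {
  "targets": [
    [[0,0,0],[2,-35,0],20],
    [[0,0,0],[2,-35,0],20],
    [[0,0,0],[2,-35,0],20],
    [[0,0,0],[2,-35,0],20],
    [[0,0,0],[2,-30,0],20]
  ]
}}

```text
time: 39.5
tool_pos: [0.5562, 0.2557, 0.2996]
tcp_rot: [3.141, -0.0, -0.003]
wrist_force: [0.3, 0.8, -1.5]
width: 0.328
grip_force: 49.6
```

{"op": "step_arm", "data": {
  "targets": [
    [[0,0,0],[0,-20,0],20],
    [[0,0,0],[0,-10,0],20],
    [[0,0,0],[0,0,0],20],
    [[0,0,0],[0,0,0],20]
  ]
}}

```text
time: 39.83
tool_pos: [0.557, 0.283, 0.2999]
tcp_rot: [3.14, -0.0, -0.002]
wrist_force: [-0.0, 0.3, -2.2]
width: 0.33
grip_force: 49.6
```

Run:
```python
from h import *
go(.5515,.3095,.22,0)
```

```text
t 39.8333 at [0.557  0.283  0.2999] psi -0.0 tilt [-0.0016 -0.0016] w 28.2 F [-0.   0.3 -2.2] -> tool shift mm [ -5.3 -26.7  79.9] turn az -0.000
```

{"op": "step_arm", "data": {
  "targets": [
    [[0,0,0],[-2,-13,5],20],
    [[0,0,0],[-3,-13,15],20],
    [[0,0,0],[-1,-1,20],20],
    [[0,0,0],[0,0,20],20],
    [[0,0,0],[0,0,15],20]
  ]
}}

```text
time: 40.25
tool_pos: [0.551, 0.309, 0.2239]
tcp_rot: [3.141, -0.004, -0.003]
wrist_force: [-0.4, -0.2, -2.8]
width: 0.331
grip_force: 49.7
```

{"op": "step_arm", "data": {
  "targets": [
    [[0,0,0],[0,0,5],20],
    [[0,0,0],[0,0,0],20],
    [[0,0,0],[0,0,0],20],
    [[0,0,0],[0,0,0],20],
    [[0,0,0],[0,0,0],20]
  ]
}}

```text
time: 40.67
tool_pos: [0.5526, 0.3104, 0.2227]
tcp_rot: [-3.14, 0.003, -0.004]
wrist_force: [0.1, 0.1, -1.9]
width: 0.329
grip_force: 49.7
```

Run:
```python
from h import *
go(.551,.3095,.202,0)
b=snap("side","pics/side13.png"); lidpos(b,.138,"side"); go(.551,.3095,.202,0)
cv2.imwrite("pics/c13.png",cv2.cvtColor(cv2.resize(b[80:230,150:330],None,fx=4,fy=4,interpolation=cv2.INTER_CUBIC),cv2.COLOR_RGB2BGR))
```

```text
t 40.6667 at [0.5526 0.3104 0.2227] psi -0.1 tilt [0.0026 0.0013] w 28.1 F [ 0.1  0.1 -1.9] -> tool shift mm [-1.7  0.9 20.7] turn az -0.002
lid side 1615 [205 123  72  32] [553.  308.7] [183.4 187.4] [556.  314.1] 99.7
t 40.7167 at [0.5526 0.3104 0.2226] psi -0.09 tilt [0.0025 0.0013] w 28.3 F [-0.1 -0.1 -1.6] -> tool shift mm [-1.6  1.  20.6] turn az -0.002
```

View pics/c13.png

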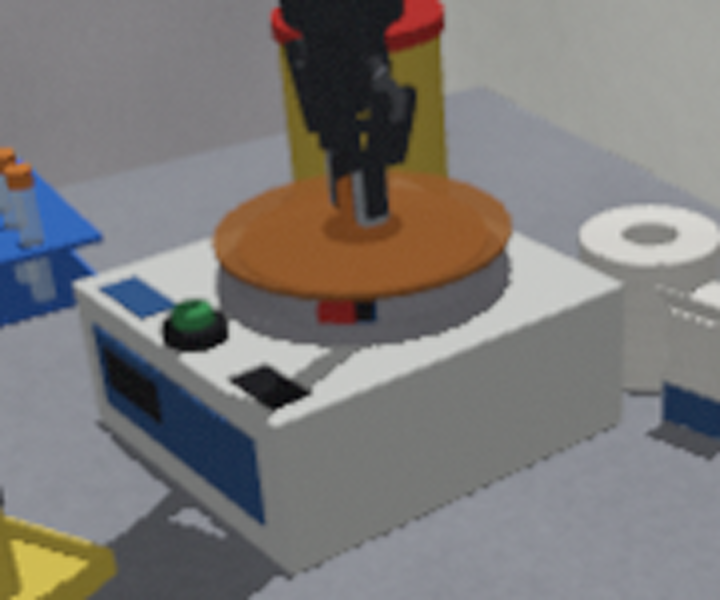

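The lid hovers level just above the rim. I'll correct by 1-2 mm and lower slowly.

{"op": "step_arm", "data": {
  "targets": [
    [[0,0,0],[-1.5,1,2],20],
    [[0,0,0],[0,0,4],20],
    [[0,0,0],[0,0,4],20],
    [[0,0,0],[0,0,2],20],
    [[0,0,0],[0,0,2],20]
  ]
}}

```text
time: 41.13
tool_pos: [0.5501, 0.3092, 0.2069]
tcp_rot: [3.141, -0.002, -0.001]
wrist_force: [-1.5, 0.7, 8.2]
width: 0.333
grip_force: 50.8
```

{"op": "step_arm", "data": {
  "targets": [
    [[0,0,0],[0,0,1],20],
    [[0,0,0],[0,0,1],20],
    [[0,0,0],[0,0,0],20],
    [[0,0,0],[0,0,0],20]
  ]
}}

```text
time: 41.47
tool_pos: [0.5504, 0.3093, 0.2067]
tcp_rot: [3.141, -0.002, 0.001]
wrist_force: [-2.4, 0.4, 7.4]
width: 0.329
grip_force: 50.9
```

Run:
```python
from h import *
go(.551,.3095,.202,0)
```

```text
t 41.4667 at [0.5504 0.3093 0.2067] psi -0.06 tilt [ 0.0005 -0.0001] w 28.1 F [-2.4  0.4  7.4] -> tool shift mm [ 0.6 -0.2  4.7] turn az -0.001
```

Run:
```python
from h import *
s=read_state(); print(s["torque"].round(3),s["wrist_force"].round(2))
a=snap("side","pics/side14.png"); b=snap("top","pics/top14.png"); lidpos(a,.124,"side"); lidpos(b,.124)
c=np.hstack([a[100:180,185:295],b[130:240,80:215][:80]]) if False else a[105:185,185:300]
cv2.imwrite("pics/c14.png",cv2.cvtColor(np.hstack([cv2.resize(c,(460,320),interpolation=cv2.INTER_CUBIC),cv2.resize(b[130:250,80:200],(320,320),interpolation=cv2.INTER_CUBIC)]),cv2.COLOR_RGB2BGR))
```

```text
[-0.828  0.622 -0.164] [-2.37  0.36  7.38]
lid side 1551 [204 130  73  30] [545.7 301.6] [169.3 189.9] [551.8 309.1] 97.2
lid top 2681 [128 147  58  82] [557.6 274.3] [113.8 196.6] [550.  306.7] 95.7
```

View pics/c14.png

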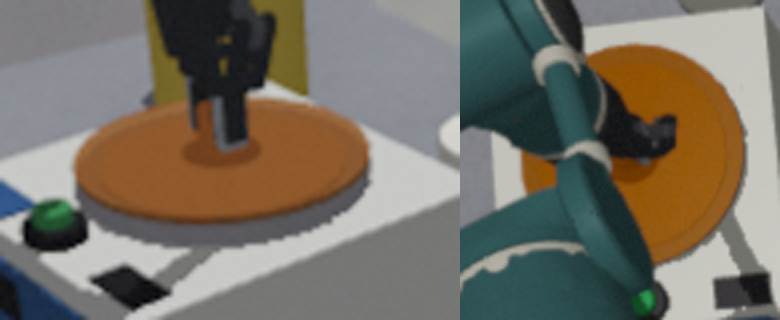

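```bash
cat > tilt.py <<'E'
from h import *
from scipy.optimize import least_squares
from scipy.spatial import cKDTree
t=np.linspace(0,2*np.pi,720)
def circ(x,y,z,a,b,r=.0975):
    R=Ro.from_rotvec([a,b,0]).as_matrix(); return np.array([x,y,z])+np.c_[r*np.cos(t),r*np.sin(t),0*t]@R.T
def fit(f,z0,n="side",fixz=True):
    im=cv2.cvtColor(cv2.imread(f),cv2.COLOR_BGR2RGB); m=max(blobs(masks(im)["orange"],1000),key=lambda q:-abs(q[1][0]-240))[2]
    c=max(cv2.findContours(m.astype(np.uint8),0,1)[0],key=len)[:,0].astype(float)
    hull=cv2.convexHull(c.astype(np.float32))[:,0]
    c=np.array([p for p in c if abs(cv2.pointPolygonTest(hull,tuple(map(float,p)),True))<1.2])
    def res(p):
        uv=proj(n,circ(p[0],p[1],z0,p[2],p[3])); return cKDTree(uv).query(c)[0]
    r=least_squares(res,[.551,.309,0,0],x_scale=[.01,.01,.05,.05],loss="soft_l1",diff_step=1e-3)
    print(f,len(c),r.x.round(4),"rms",np.sqrt((res(r.x)**2).mean()).round(2))
if __name__=="__main__":
    fit("pics/side0.png",.118); fit("pics/side1.png",.118); fit("pics/side2.png",.118); fit("pics/side13.png",.1365); fit("pics/side14.png",.1235)
E
python3 tilt.py
```

```text
pics/side0.png 153 [ 0.552   0.3113 -0.0243  0.0157] rms 0.52
pics/side1.png 155 [ 0.5521  0.3116 -0.0216  0.0166] rms 0.52
pics/side2.png 142 [ 0.5529  0.3092 -0.0224  0.0198] rms 0.55
pics/side13.png 140 [ 0.5564  0.3162 -0.0103  0.003 ] rms 0.59
pics/side14.png 139 [ 0.5489  0.3063 -0.039   0.0356] rms 0.77
```

{"op": "step_arm", "data": {
  "targets": [
    [[0,0,0],[0,0,-4],20],
    [[0,0,0],[0,0,-4],20],
    [[0,0,0],[0,0,0],20],
    [[0,0,0],[0,0,0],20]
  ]
}}

```text
time: 41.9
tool_pos: [0.5503, 0.3093, 0.2129]
tcp_rot: [-3.141, 0.002, -0.001]
wrist_force: [-0.5, 0.5, -2.6]
width: 0.333
grip_force: 49.7
```

Run:
```python
from tilt import *
snap("side","pics/side15.png"); fit("pics/side15.png",.1305)
s=read_state(); print(s["torque"].round(3),s["wrist_force"].round(2)); go(.551,.3095,.202,0)
```

```text
pics/side15.png 143 [ 0.5438  0.3045 -0.0271  0.0638] rms 1.04
[-0.04   0.021  0.002] [ 0.76  0.48 -1.87]
t 41.95 at [0.5502 0.3092 0.2126] psi -0.07 tilt [-0.0002 -0.0001] w 28.5 F [ 0.8  0.5 -1.9] -> tool shift mm [ 0.8 -0.3 10.6] turn az -0.001
```

```bash
cat >> tilt.py <<'E'
def fitc(f,z0,n="top",keep=lambda c:c[:,0]>150):
    im=cv2.cvtColor(cv2.imread(f),cv2.COLOR_BGR2RGB); m=max(blobs(masks(im)["orange"],1000),key=lambda q:-abs(q[1][0]-(150 if n=="top" else 240)))[2]
    c=max(cv2.findContours(m.astype(np.uint8),0,1)[0],key=len)[:,0].astype(float)
    P=np.array([atz(n,p,z0)[:2] for p in c]); k=keep(c); P=P[k]
    d=lambda p:np.hypot(*(P-p[:2]).T)-p[2]
    r=least_squares(d,[.551,.309,.097],loss="soft_l1",f_scale=.0007); r2=least_squares(lambda p:np.hypot(*(P-p).T)-.0965,[.551,.309],loss="soft_l1",f_scale=.0007)
    print(f,len(P),"free r",r.x.round(4),"fixed r",r2.x.round(4),"resid mm",(np.sqrt((r2.fun**2).mean())*1000).round(2))
E
python3 - <<'E'
from tilt import *
snap("top","pics/top15.png")
k=lambda c:(c[:,0]>150)&((c[:,1]<215)|(c[:,0]>168))
for f,z in(("top0",.12),("top14",.1255),("top15",.1305)): fitc(f"pics/{f}.png",z,keep=k)
k2=lambda c:c[:,1]>np.where((c[:,0]>222)&(c[:,0]<255),145,0)
for f,z in(("side0",.12),("side1",.12),("side13",.1385),("side14",.1255),("side15",.1305)): fitc(f"pics/{f}.png",z,"side",k2)
E
```

```text
pics/top0.png 83 free r [0.5506 0.3105 0.095 ] fixed r [0.5502 0.3122] resid mm 0.73
pics/top14.png 117 free r [0.5488 0.3077 0.0948] fixed r [0.5482 0.3098] resid mm 29.58
pics/top15.png 116 free r [0.5488 0.3077 0.0949] fixed r [0.5482 0.3095] resid mm 29.44
pics/side0.png 124 free r [0.5501 0.3074 0.0932] fixed r [0.5515 0.3103] resid mm 3.7
pics/side1.png 124 free r [0.5502 0.3077 0.0935] fixed r [0.5516 0.3103] resid mm 3.5
pics/side13.png 139 free r [0.554  0.311  0.0942] fixed r [0.5546 0.3124] resid mm 4.87
pics/side14.png 126 free r [0.5476 0.3023 0.0903] fixed r [0.5512 0.3081] resid mm 7.17
pics/side15.png 135 free r [0.546  0.3035 0.0902] fixed r [0.5516 0.3077] resid mm 8.68
```

{"op": "step_arm", "data": {
  "targets": [
    [[0,0,0],[2,-3,0],20],
    [[0,0,0],[0,0,1],20],
    [[0,0,0],[0,0,1.5],20],
    [[0,0,0],[0,0,1.5],20],
    [[0,0,0],[0,0,0],20]
  ]
}}

```text
time: 42.42
tool_pos: [0.5519, 0.312, 0.2082]
tcp_rot: [3.141, -0.002, -0.002]
wrist_force: [0.3, 0.2, -1.4]
width: 0.334
grip_force: 49.7
```

{"op": "step_arm", "data": {
  "targets": [
    [[0,0,0],[0,0,1],20],
    [[0,0,0],[0,0,1],20],
    [[0,0,0],[0,0,0],20],
    [[0,0,0],[0,0,0],20]
  ]
}}

```text
time: 42.75
tool_pos: [0.5522, 0.3122, 0.2068]
tcp_rot: [3.141, -0.002, -0.0]
wrist_force: [0.5, -0.1, -1.8]
width: 0.334
grip_force: 49.7
```

Run:
```python
from tilt import *
s=read_state(); print(s["torque"].round(3),s["wrist_force"].round(2)); go(.553,.312,.202,0)
```

```text
[-0.002 -0.086 -0.003] [ 0.48 -0.09 -1.85]
t 42.75 at [0.5522 0.3122 0.2068] psi -0.07 tilt [-0.0001 -0.0001] w 28.5 F [ 0.5 -0.1 -1.8] -> tool shift mm [0.8 0.2 4.8] turn az -0.001
```

{"op": "step_arm", "data": {
  "targets": [
    [[0,0,0],[0,0,1],20],
    [[0,0,0],[0,0,1],20],
    [[0,0,0],[0,0,0],20],
    [[0,0,0],[0,0,0],20]
  ]
}}

```text
time: 43.08
tool_pos: [0.5522, 0.3121, 0.2048]
tcp_rot: [3.142, -0.002, -0.0]
wrist_force: [0.9, -0.0, -1.4]
width: 0.332
grip_force: 49.7
```

Run:
```python
from tilt import *
s=read_state(); print(s["torque"].round(3),s["wrist_force"].round(2)); go(.553,.312,.202,0)
```

```text
[-0.012 -0.017 -0.014] [ 0.94 -0.02 -1.45]
t 43.0833 at [0.5522 0.3121 0.2048] psi -0.07 tilt [-0.0002 -0.0001] w 28.3 F [ 0.9 -0.  -1.4] -> tool shift mm [0.8 0.1 2.8] turn az -0.001
```

Entering the well freely. Continue down.

{"op": "step_arm", "data": {
  "targets": [
    [[0,0,0],[0,0,1],20],
    [[0,0,0],[0,0,1],20],
    [[0,0,0],[0,0,0],20],
    [[0,0,0],[0,0,0],20]
  ]
}}

```text
time: 43.42
tool_pos: [0.5521, 0.3122, 0.2027]
tcp_rot: [3.141, -0.002, -0.0]
wrist_force: [0.1, 0.1, -1.3]
width: 0.33
grip_force: 49.7
```

{"op": "step_arm", "data": {
  "targets": [
    [[0,0,0],[0,0,1],20],
    [[0,0,0],[0,0,0.5],20],
    [[0,0,0],[0,0,0],20],
    [[0,0,0],[0,0,0],20]
  ]
}}

```text
time: 43.75
tool_pos: [0.5524, 0.3123, 0.202]
tcp_rot: [-3.141, 0.002, -0.001]
wrist_force: [-1.7, -0.3, 2.9]
width: 0.329
grip_force: 50.3
```

Run:
```python
from tilt import *
s=read_state(); print(s["torque"].round(3),s["wrist_force"].round(2)); go(.553,.312,.202,0)
```

```text
[-0.191  0.234 -0.091] [-1.69 -0.27  2.86]
t 43.75 at [0.5524 0.3123 0.202 ] psi -0.07 tilt [0.0004 0.0002] w 28.1 F [-1.7 -0.3  2.9] -> tool shift mm [ 0.6  0.3 -0. ] turn az -0.001
```

{"op": "step_arm", "data": {
  "targets": [
    [[0,0,0],[0,0,1],20],
    [[0,0,0],[0,0,1],20],
    [[0,0,0],[0,0,0],20],
    [[0,0,0],[0,0,0],20]
  ]
}}

```text
time: 44.08
tool_pos: [0.5524, 0.3123, 0.202]
tcp_rot: [-3.141, 0.002, -0.001]
wrist_force: [-6.6, -2.4, 11.7]
width: 0.331
grip_force: 51.1
```

{"op": "step_arm", "data": {
  "targets": [
    [[0,0,0],[0,0,-1],26],
    [[0,0,0],[0,0,0],31],
    [[0,0,0],[0,0,0],36],
    [[0,0,0],[0,0,0],45],
    [[0,0,0],[0,0,0],60]
  ]
}}

```text
time: 44.5
tool_pos: [0.5522, 0.3122, 0.1999]
tcp_rot: [3.141, -0.002, -0.001]
wrist_force: [0.1, 0.3, 0.1]
width: 0.651
grip_force: 0.0
```

{"op": "step_arm", "data": {
  "targets": [
    [[0,0,0],[0,0,0],70],
    [[0,0,0],[0,0,-5],70],
    [[0,0,0],[0,0,-15],70],
    [[0,0,0],[0,0,-30],70],
    [[0,0,0],[0,0,-30],70]
  ]
}}

```text
time: 44.92
tool_pos: [0.5513, 0.3117, 0.2796]
tcp_rot: [3.14, -0.002, -0.005]
wrist_force: [1.4, 0.5, -0.5]
width: 0.825
grip_force: 0.0
```

{"op": "step_arm", "data": {
  "targets": [
    [[0,0,0],[0,15,-10],60],
    [[0,0,0],[-10,35,0],40],
    [[0,0,0],[-10,38,0],20],
    [[0,0,0],[-10,38,0],0],
    [[0,0,0],[-10,38,0],0]
  ]
}}

```text
time: 45.33
tool_pos: [0.511, 0.1464, 0.2902]
tcp_rot: [3.141, -0.0, 0.0]
wrist_force: [-0.0, 0.4, 0.6]
width: 0.138
grip_force: 0.0
```

{"op": "step_arm", "data": {
  "targets": [
    [[0,0,0],[-10,38,0],0],
    [[0,0,0],[-10,38,0],0],
    [[0,0,0],[0,20,0],0],
    [[0,0,0],[0,0,0],0],
    [[0,0,0],[0,0,0],0]
  ]
}}

```text
time: 45.75
tool_pos: [0.4915, 0.0509, 0.2904]
tcp_rot: [-3.141, 0.007, -0.0]
wrist_force: [0.2, 0.5, 0.1]
width: -0.002
grip_force: 0.0
```

Run:
```python
from tilt import *
a=snap("side","pics/side16.png"); b=snap("top","pics/top16.png")
k=lambda c:c[:,0]>0
for f in("top0","top16"): fitc(f"pics/{f}.png",.12,keep=k)
for f in("side0","side16"): fit(f"pics/{f}.png",.118)
for n,im in(("top",b),("side",a)):
    for A,c,m,e in blobs(masks(im)["green"],15): print(n,"green",A,c.round(1),e)
    print([(round(r["score"],2),np.round(r["at"],1),atz(n,r["at"][::-1],.12).round(4)) for r in tip_of(n,"start_top")[:2]])
go(.43,.3,.25,0); print(read_state()["torque"].round(2))
```

```text
pics/top0.png 231 free r [0.5514 0.3106 0.095 ] fixed r [0.5515 0.3105] resid mm 1.68
pics/top16.png 231 free r [0.5521 0.3105 0.0948] fixed r [0.5523 0.3105] resid mm 1.83
pics/side0.png 153 [ 0.552   0.3113 -0.0243  0.0157] rms 0.52
pics/side16.png 135 [ 0.5539  0.3103 -0.0219  0.0193] rms 1.09
top green 118 [146.8 242.3] [141 237  13  12]
top green 16 [255.9 403.9] [254 400   5   9]
[(0.6, array([243. , 146.8]), array([0.4235, 0.2978, 0.12  ])), (0.26, array([271.5, 234. ]), array([0.3604, 0.0993, 0.12  ]))]
side green 62 [197.6 158.4] [193 155  11   8]
[(0.63, array([156.3, 196.8]), array([0.4291, 0.3125, 0.12  ]))]
t 45.95 at [0.4921 0.0531 0.2903] psi -0.0 tilt [-0.      0.0003] w -0.4 F [ 0.5  0.2 -0.5] -> tool shift mm [ -62.1 -246.9   40.4] turn az -0.000
[-0.03 -0.02 -0.  ]
```

Run:
```python
from h import *
for pt,ps in(((146.8,243.0),(196.8,156.3)),((146.8,242.3),(197.6,158.4)),((146.8,242.3),(198,156.5))):
    (o1,v1),(o2,v2)=ray("top",pt),ray("side",ps)
    s=np.linalg.lstsq(np.c_[v1,-v2],o2-o1,rcond=None)[0]; p,q=o1+v1*s[0],o2+v2*s[1]; print(p.round(4),q.round(4),np.linalg.norm(p-q).round(4))
for z in(.105,.115,.125,.135): print(z,atz("top",(146.8,242.3),z).round(4),atz("side",(197.6,157.5),z).round(4))
```

```text
[0.4229 0.2954 0.1288] [0.4231 0.2954 0.1288] 0.0001
[0.425  0.2974 0.1216] [0.425  0.2974 0.1216] 0.0
[0.4246 0.2958 0.1274] [0.426  0.2953 0.1274] 0.0015
0.105 [0.4261 0.302  0.105 ] [0.4384 0.3341 0.105 ]
0.115 [0.4254 0.2992 0.115 ] [0.4315 0.3148 0.115 ]
0.125 [0.4248 0.2965 0.125 ] [0.4246 0.2954 0.125 ]
0.135 [0.4241 0.2938 0.135 ] [0.4178 0.2761 0.135 ]
```

{"op": "step_arm", "data": {
  "targets": [
    [[0,0,0],[-6,-18,0],0],
    [[0,0,0],[-10,-36,0],0],
    [[0,0,0],[-10,-38,0],0],
    [[0,0,0],[-10,-38,0],0],
    [[0,0,0],[-10,-38,0],0]
  ]
}}

```text
time: 46.37
tool_pos: [0.4453, 0.2229, 0.2904]
tcp_rot: [-3.141, 0.0, -0.0]
wrist_force: [0.6, 0.6, -0.4]
width: 0.002
grip_force: 0.0
```

{"op": "step_arm", "data": {
  "targets": [
    [[0,0,0],[-10,-35,0],0],
    [[0,0,0],[-8,-25,10],0],
    [[0,0,0],[-4,-15,20],0],
    [[0,0,0],[0,0,20],0],
    [[0,0,0],[0,0,15],0]
  ]
}}

```text
time: 46.78
tool_pos: [0.4227, 0.2977, 0.2238]
tcp_rot: [3.141, 0.006, -0.002]
wrist_force: [0.1, -0.5, -0.4]
width: -0.002
grip_force: 0.0
```

{"op": "step_arm", "data": {
  "targets": [
    [[0,0,0],[0,0,8],0],
    [[0,0,0],[0,0,0],0],
    [[0,0,0],[0,0,0],0]
  ]
}}

```text
time: 47.03
tool_pos: [0.424, 0.2958, 0.2172]
tcp_rot: [3.141, -0.001, -0.001]
wrist_force: [0.2, -0.1, 0.3]
width: 0.002
grip_force: 0.0
```

Run:
```python
from h import *
go(.424,.296,.198,0)
```

```text
t 47.0333 at [0.424  0.2958 0.2172] psi -0.02 tilt [-0.0007 -0.0004] w 0.1 F [ 0.2 -0.1  0.3] -> tool shift mm [ 0.  -0.2 19.2] turn az -0.000
```

{"op": "step_arm", "data": {
  "targets": [
    [[0,0,0],[0,0,6],0],
    [[0,0,0],[0,0,5],0],
    [[0,0,0],[0,0,4],0],
    [[0,0,0],[0,0,3],0],
    [[0,0,0],[0,0,0],0]
  ]
}}

```text
time: 47.45
tool_pos: [0.4242, 0.2951, 0.1991]
tcp_rot: [3.142, -0.002, -0.0]
wrist_force: [-0.1, -0.3, 1.5]
width: -0.003
grip_force: 0.8
```

{"op": "step_arm", "data": {
  "targets": [
    [[0,0,0],[0,0,2],0],
    [[0,0,0],[0,0,2],0],
    [[0,0,0],[0,0,0],0]
  ]
}}

```text
time: 47.7
tool_pos: [0.4244, 0.2953, 0.1956]
tcp_rot: [3.142, -0.002, 0.001]
wrist_force: [-0.9, -0.9, 4.3]
width: 0.001
grip_force: 1.8
```

{"op": "step_arm", "data": {
  "targets": [
    [[0,0,0],[0,0,2],0],
    [[0,0,0],[0,0,1],0],
    [[0,0,0],[0,0,1],0],
    [[0,0,0],[0,0,0],0]
  ]
}}

```text
time: 48.03
tool_pos: [0.4245, 0.2954, 0.1934]
tcp_rot: [3.141, -0.002, 0.001]
wrist_force: [-4.6, -4.7, 15.0]
width: 0.001
grip_force: 7.3
```

{"op": "step_arm", "data": {
  "targets": [
    [[0,0,0],[0,0,1],0],
    [[0,0,0],[0,0,1],0],
    [[0,0,0],[0,0,0],0],
    [[0,0,0],[0,0,0],0]
  ]
}}

```text
time: 48.37
tool_pos: [0.4246, 0.2954, 0.1933]
tcp_rot: [3.142, -0.002, 0.001]
wrist_force: [-8.7, -7.4, 25.7]
width: 0.001
grip_force: 12.6
```

The button is bottomed. Retreat and check.

{"op": "step_arm", "data": {
  "targets": [
    [[0,0,0],[0,0,-4],0],
    [[0,0,0],[0,0,-10],0],
    [[0,0,0],[0,0,-25],0],
    [[0,0,0],[0,0,-30],0],
    [[0,0,0],[0,0,-20],0]
  ]
}}

```text
time: 48.78
tool_pos: [0.4245, 0.2957, 0.2803]
tcp_rot: [-3.14, 0.002, -0.002]
wrist_force: [1.8, -0.1, 0.2]
width: 0.002
grip_force: 0.0
```

{"op": "step_arm", "data": {
  "targets": [
    [[0,0,0],[0,25,0],0],
    [[0,0,0],[5,38,0],0],
    [[0,0,0],[8,38,0],0],
    [[0,0,0],[8,38,0],0],
    [[0,0,0],[8,38,0],0]
  ]
}}

```text
time: 49.2
tool_pos: [0.4528, 0.117, 0.2784]
tcp_rot: [-3.141, 0.0, -0.001]
wrist_force: [1.2, 0.1, 0.1]
width: -0.001
grip_force: 0.0
```

{"op": "step_arm", "data": {
  "targets": [
    [[0,0,0],[8,38,0],0],
    [[0,0,0],[0,20,0],0],
    [[0,0,0],[0,0,0],0],
    [[0,0,0],[0,0,0],0],
    [[0,0,0],[0,0,0],0]
  ]
}}

```text
time: 49.62
tool_pos: [0.4608, 0.0607, 0.2782]
tcp_rot: [-3.141, 0.003, 0.0]
wrist_force: [-0.2, -0.2, 0.2]
width: -0.001
grip_force: 0.0
```

Run:
```python
from tilt import *
a=snap("side","pics/side17.png"); b=snap("top","pics/top17.png")
for f in("top0","top16","top17"): fitc(f"pics/{f}.png",.12,keep=lambda c:c[:,0]>0)
for f in("side0","side17"): fit(f"pics/{f}.png",.118)
for n,im in(("top",b),("side",a)):
    for A,c,m,e in blobs(masks(im)["green"],15): print(n,"green",A,c.round(1),e)
d=np.abs(b[60:290,90:460].astype(int)-cv2.cvtColor(cv2.imread("pics/top0.png"),cv2.COLOR_BGR2RGB)[60:290,90:460]).max(2)>60
for A,c,m,e in blobs(d,25): print("changed",A,(c+[90,60]).round())
go(.4,0,.3,0)
```

```text
pics/top0.png 231 free r [0.5514 0.3106 0.095 ] fixed r [0.5515 0.3105] resid mm 1.68
pics/top16.png 231 free r [0.5521 0.3105 0.0948] fixed r [0.5523 0.3105] resid mm 1.83
pics/top17.png 231 free r [0.5522 0.3107 0.0947] fixed r [0.5523 0.3105] resid mm 2.36
pics/side0.png 153 [ 0.552   0.3113 -0.0243  0.0157] rms 0.52
pics/side17.png 114 [ 0.5532  0.309  -0.0284  0.0319] rms 3.95
top green 120 [146.9 242.3] [141 237  13  12]
top green 15 [263.2 409.7] [262 406   3   9]
side green 62 [197.4 158.5] [193 155  10   8]
changed 108 [296. 158.]
changed 185 [292. 170.]
changed 3452 [240. 202.]
changed 793 [193. 198.]
changed 167 [276. 194.]
changed 50 [292. 193.]
changed 138 [316. 230.]
changed 615 [270. 251.]
changed 150 [198. 240.]
changed 316 [196. 266.]
changed 96 [273. 286.]
t 49.7167 at [0.4608 0.0614 0.2783] psi 0.01 tilt [-0.0002  0.0005] w 0.3 F [0.3 0.9 1.4] -> tool shift mm [-60.8  61.3 -21.8] turn az 0.000
```

```bash
python3 -c "
from workcell import *
print(finish_job())"
```

```text
the job is handed in; nothing more can be done
None
```

I handed in the job at about 50 s on the robot's clock with every step carried out: the three pots (the fourth was absent) are in the tray, the tray is flat in the well, the lid is back on the rim within 1 mm of its starting position, and the green button was pressed to its stop and released; `finish_job()` returned no verdict.

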